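Slide the specimen jar into the sprung ring stand

TASK

Clear the slide box from in front of the ring stand's mouth and lay it inside the shallow steel tray. Then slide the wide specimen jar along the bench, upright and never lifted, round the other things and past the sprung catch until it stands fully home in the open-fronted ring with the catch sprung back behind it. Leave the beaker, the small bottle and the stack of dishes where they are.

Things in the scene. Friction and masses are not known exactly. Their poses are not given: they have to be found in the camera images.
- jar_mid (a point): Centre, half-way up, of the wide amber specimen jar with flat black cap: upright cylinder 88 mm across (cap 80 mm) and 82 mm high, so this point is 41 mm above the bench; 0.4 to 0.8 kg. Too wide for most grippers: it is pushed, low on its side. Its z axis is the jar's axis.
- ring_centre (a point): Centre of the open-fronted ring of the fixed aluminium ring stand, on the bench (no floor plate); x points from the mouth into the stand, z up. Half circle of inner radius 47 mm behind this point (x > 0), then straight cheeks 94 mm apart to x = -26. The jar is home with its axis here; it can go about 3 mm farther. A grey block 42 mm high, 130 mm wide, stands behind at x = 63 to 113.
- mouth (a point): Middle of the stand's mouth, on the bench, 62 mm in front (-x) of ring_centre, same axes. From the cheeks, flared guides open to 145 mm wide here (outer tips 165 mm). Ring, cheeks and guides are 8 mm thick, 24 to 42 mm above the bench; under each guide stands a post 14 mm across, 24 mm high, 8 mm behind this point and 65 mm to the side (+/-y).
- catch (a joint): Angle of the sprung steel catch at the -y side of the mouth: 0 at rest, pointing to +y across part of the mouth; grows to at most 1.4 rad as the entering jar pushes its tip inward (+x of ring_centre). Spring about 0.5 to 1.5 N at the tip. The jar swings it to about 1 rad; it springs back to 0 behind the jar once the jar's axis is past about x = -7 mm.
- catch_tip (a point): Point near the tip of the catch, 14 mm above the bench. The catch is a flat bar 32 mm long, 8 mm thick, 8 to 20 mm above the bench, on an upright pivot 28 mm from this point, at x = -54, y = -62 mm from ring_centre.
- box_mid (a point): Centre, half-way up, of the grey plastic slide box, 80 (x) x 32 (y) x 50 (z) mm, 0.09 kg, standing on the bench in front of the ring's mouth and blocking it; this point is 25 mm above its underside. It can be gripped across its 32 mm width.
- tray_floor (a point): Centre of the inner floor (5 mm above the bench) of the shallow fixed steel tray, 120 (x) x 90 (y) mm outside with 4 mm walls whose rim is 12 mm above the bench.
- beaker: White beaker, a round cup about 50 mm across and 68 mm high, loose; origin at the centre of its underside. Bystander.
- oil_bottle: Small white bottle with a black cap, 40 mm across and 75 mm high, loose; origin at the centre of its underside. Bystander.
- dishes: Stack of three greenish glass dishes, 60 mm across and 36 mm high, loose; origin at the centre of its underside. Bystander.

How it is judged:
By the outcome, as a careful person would: the job done as asked, in the order asked, and still so for the second after the job is handed in, with the robot touching nothing.
It also fails if it takes over 67 s, if anything falls off the work surface, if the arm or the gripper's body presses on something with over 40 N, if the wrist force passes 120 N, or if a joint passes its speed limit or range.

ROBOT

A 7-joint arm with a two-finger parallel gripper is mounted at the origin on the work surface. World frame = base frame: x ahead of the robot, y to its left, z up, the work surface at z = 0. Lengths are in m, angles in rad, forces in N, time in s.
With the tool pointing down it reaches from about 0.425 to 0.925 m from the base axis. Payload 6.8 kg.
Tool frame: the origin (TCP) lies on the centre line of the jaws, within the pads' length; the fingertips stand 14 mm ahead of it and the grasp point (between the pads) lies 5 mm behind it (bot.finger_overhang is the distance from the TCP to the fingertips, in m); z points along the fingers, y is the line along which they close (so a half turn about z gives the same grasp; the last joint's range is limited). The gripper opens to 85 mm and grips with 20 to 120 N. Pads are 22 mm wide; open, the fingers measure 114 mm over their backs; the gripper's body (76 mm by 85 mm) begins 54 mm behind the grasp point. The pads swing forward as they close: fully open they stand 13 mm farther back than shut.
Start: joints at [-1.344, 0.477, 0.022, 1.555, -0.011, 1.109, -0.083], TCP at [0.222, 0.638, 0.245] pointing down, gripper open.
Joint ranges: [-2.96, 2.96], [-0.34, 2.1], [-1.41, 1.46], [0.24, 2.44], [-1.37, 4.51], [0.17, 1.92], [-2.96, 2.96]. Speed limits (rad/s): [2.39, 2.39, 3.14, 3.14, 3.14, 3.14, 3.14].

INTERFACE

Orientations are given as a unit quaternion [w, x, y, z].
In Python, from station import bot gives the robot as it stands.
- The arm moves only by the shell command python3 -m inch 'ROWS' [OPENING] [FORCE]. ROWS is JSON, a list of rows, each a list of 4 numbers: the shift along the tool's x, y, z in m, then the turn about the tool's z in degrees. A call has 1 to 12 rows; each row shifts and turns the commanded pose from where the row before left it, along the tool's axes as they then stand; what a row does not reach is not made up. A row lasts 1/10 s, in which the tool goes at most 50 mm and 8.59 degrees, less where a joint would pass 70% of its speed; a pose out of reach is approached as far as the arm can. A call is refused whole if a number of a shift passes 0.05 or a number of a turn 8.59, either way. A call with a gripper value outside its range is refused whole. OPENING is the finger opening in m, from 0 to 0.0854, set as the call begins (- or left out, the last holds). The fingers move at their own pace and stop on an object; FORCE is the grip in N (left out, the last holds). Time passes only in rows, so rows that do not move let the fingers close. It gives the time, the measured TCP pose, the force, the opening and the grip force at its end, in the units of the state.
- bot.get_obs(): the state, without advancing time (a new reading comes with each control period).
- bot.read_camera(name): name is "scene" or "top" or "wrist"; returns a dict with "color" (400x640x3 uint8, red, green, blue), "mtx" (3x3 intrinsics, pixels), "dist_coeffs" ([k1, k2, p1, p2, k3] as OpenCV has them; the pictures are not rectified), "world_from_camera" (4x4, takes a point from camera to world coordinates); the wrist camera has in their place "hand_eye" (4x4, takes a point from camera to tool coordinates, whose origin is the TCP and whose axes are the flange's). Camera axes: x right, y up, looking along -z (the intrinsics and any distortion apply to the point x, -y, -z); pixel columns grow to the right and rows downward; lengths in m; the calibration is good to about 2 mm. A picture is of the moment at which its call begins: read the wrist's pose just before it. There is no depth.
- bot.hand_in(): hands the job in; it is judged then, once.
The state is a dict: "t": time; "q": joint angles; "joint_vel": joint speeds; "joint_torque": joint torques, N m; "eef_pos": TCP position; "tool_rot": TCP orientation; "contact_force": force on the tool from outside, world axes, zero at the start; "torque": the same for the moment, N m; "gripper_width": opening from 0.0 (shut) to 1.0 (fully open); "grasp_force": force on a finger pad.
Only numpy, scipy, OpenCV 4.12 (cv2) and the standard library are available. Lean on these libraries where they do the work, as an engineer would, in place of code of your own. Each camera call takes 0.05 s, during which the arm holds its last target. There are 200 camera calls.

## Working session

There is one attempt and no reset: what is moved stays moved. The work goes in short steps, Python scripts to look and compute and a shell command to move; the robot and the scene stay as the last step left them, time stands still between calls to the robot, and variables do not carry over. Pictures are saved under pics/ and viewed, at most 10 in all, crops included, and the job is handed in when it is done.

```bash
ls; mkdir -p pics
python3 - <<'E'
from station import bot
import cv2,json
o=bot.get_obs();print(o)
for n in("top","scene"):
    r=bot.read_camera(n);cv2.imwrite(f"pics/{n}0.png",r["color"][:,:,::-1]);print(n,r["mtx"],r["dist_coeffs"],r["world_from_camera"])
E
```

```text
pics
{'t': 0.0, 'q': array([-1.34409955,  0.47782219,  0.0223736 ,  1.55645242, -0.01149844,
        1.10928584, -0.08314547]), 'joint_vel': array([-0.00075999, -0.0010763 ,  0.0002896 , -0.00267348, -0.00067277,
       -0.00091106, -0.00172217]), 'joint_torque': array([ 4.63022825e-04, -5.96457875e+01,  1.60829075e+00, -2.81190187e+01,
        1.25413650e-02,  9.27196088e-03, -6.21903041e-06]), 'eef_pos': array([0.22163679, 0.6369787 , 0.24431113]), 'tool_rot': array([-7.65445115e-05,  1.66643862e-01,  9.86016723e-01, -9.16387216e-04]), 'contact_force': array([-0.29951826,  0.09722018, -0.71467875]), 'torque': array([ 0.00266872,  0.00654256, -0.01185014]), 'grasp_force': 0.0, 'gripper_width': 1.0028806629325284}
top [[412.73937074   0.         314.1419436 ]
 [  0.         412.73937074 202.03797384]
 [  0.           0.           1.        ]] [0.0287399 0.        0.        0.        0.       ] [[ 0.00680496  0.98637037 -0.16439948  0.37924509]
 [-0.99992642  0.00836312  0.00878761 -0.00737794]
 [ 0.01004273  0.16432758  0.9863547   1.21656205]
 [ 0.          0.          0.          1.        ]]
scene [[429.15153419   0.         322.97582786]
 [  0.         429.15153419 193.05482877]
 [  0.           0.           1.        ]] [0.02682545 0.         0.         0.         0.        ] [[-0.23370596 -0.62158586  0.74767142  1.39291409]
 [ 0.97221102 -0.13856869  0.18869141  0.21764345]
 [-0.01368406  0.7709927   0.63669695  0.76502196]
 [ 0.          0.          0.          1.        ]]
```

View pics/top0.png

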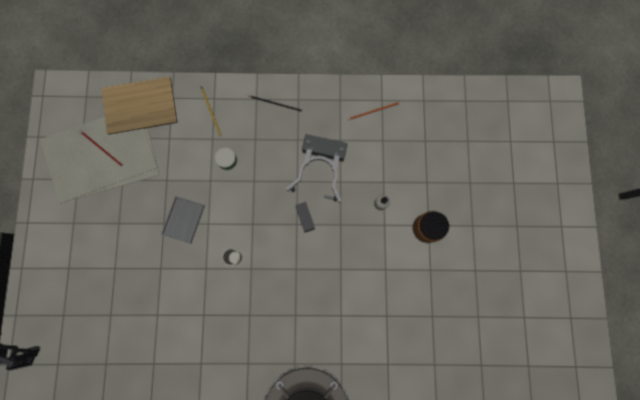

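View pics/scene0.png

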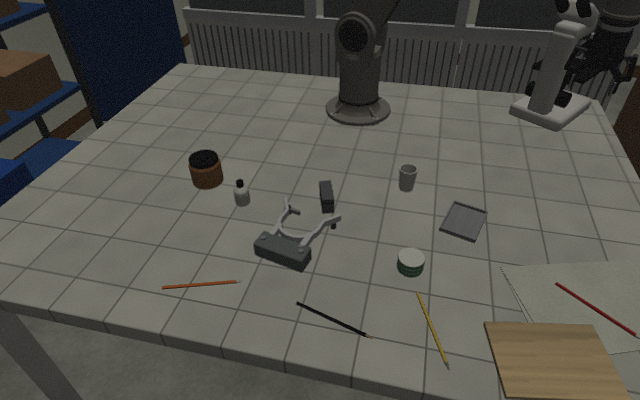

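The top view shows the stand at about (320,165) with its mouth facing the robot. The box is at (305,217), the jar cap at (433,225), the bottle at (382,202), the tray at (184,220), the beaker at (233,257) and the dishes at (226,158). The catch seems to be near (331,198). Next I'll enlarge it and make a helper.

```bash
cat > h.py <<'E'
from station import bot
import numpy as np, cv2
from scipy.spatial.transform import Rotation as R
def cam(n):
    o=bot.get_obs(); r=bot.read_camera(n)
    if n=="wrist":
        T=np.eye(4);w,x,y,z=o["tool_rot"];T[:3,:3]=R.from_quat([x,y,z,w]).as_matrix();T[:3,3]=o["eef_pos"]
        r["world_from_camera"]=T@np.array(r["hand_eye"])
    return r
def ray(r,px,z):
    p=cv2.undistortPoints(np.array(px,float).reshape(-1,1,2),np.array(r["mtx"]),np.array(r["dist_coeffs"])).reshape(-1,2)
    T=np.array(r["world_from_camera"]);d=np.c_[p[:,0],-p[:,1],-np.ones(len(p))]@T[:3,:3].T
    c=T[:3,3];return c+d*((z-c[2])/d[:,2])[:,None]
def proj(r,P):
    T=np.linalg.inv(np.array(r["world_from_camera"]));P=np.atleast_2d(P)@T[:3,:3].T+T[:3,3]
    q=P*[1,-1,-1];return cv2.projectPoints(q,np.zeros(3),np.zeros(3),np.array(r["mtx"]),np.array(r["dist_coeffs"]))[0].reshape(-1,2)
E
python3 - <<'E'
from h import *
r=cam("top");im=r["color"][:,:,::-1].copy()
c=cv2.resize(im[125:275,205:405],None,fx=4,fy=4,interpolation=cv2.INTER_CUBIC)
c=cv2.convertScaleAbs(c,alpha=1.6);cv2.imwrite("pics/c1.png",c)
g=im.max(2).astype(int)
def blob(n,m,box,z):
    a=np.zeros(m.shape,np.uint8);x0,y0,x1,y1=box;a[y0:y1,x0:x1]=m[y0:y1,x0:x1]*255
    cs=cv2.findContours(a,0,2)[0];k=max(cs,key=cv2.contourArea);rr=cv2.minAreaRect(k);b=cv2.boxPoints(rr)
    w=ray(r,b,z);print(n,rr,ray(r,[rr[0]],z).round(4)[0,:2],w[:,:2].round(3).tolist())
blob("cap",g<45,(405,200,460,250),.082)
blob("box",g<80,(290,198,318,236),.05)
blob("tray",g<118,(155,190,210,250),.012)
blob("block",g<85,(295,130,352,165),.042)
hsv=cv2.cvtColor(im,cv2.COLOR_BGR2HSV)
blob("bottlecap",g<50,(372,190,395,212),.075)
blob("beak",g>165,(222,245,245,268),.068)
blob("dish",g>165,(210,145,240,172),.036)
E
```

```text
cap ((434.0, 225.5), (27.0, 28.0), 90.0) [ 0.5055 -0.349 ] [[0.543, -0.312], [0.543, -0.389], [0.469, -0.386], [0.468, -0.309]]
box ((304.4751281738281, 217.33033752441406), (28.252254486083984, 11.166367530822754), 70.34617614746094) [0.5293 0.0095] [[0.562, 0.038], [0.573, 0.008], [0.497, -0.019], [0.486, 0.01]]
tray ((182.0, 219.5), (59.0, 54.0), 90.0) [0.5251 0.3674] [[0.612, 0.451], [0.613, 0.293], [0.44, 0.285], [0.439, 0.439]]
block ((324.0309143066406, 147.19943237304688), (43.02312469482422, 19.712684631347656), 12.994616508483887) [ 0.7392 -0.0459] [[0.724, 0.022], [0.783, 0.01], [0.754, -0.114], [0.696, -0.101]]
bottlecap ((383.5, 200.0), (4.0, 5.0), 90.0) [ 0.577  -0.2123] [[0.583, -0.205], [0.583, -0.219], [0.571, -0.219], [0.571, -0.205]]Traceback (most recent call last):
  File "<stdin>", line 16, in <module>
  File "<stdin>", line 8, in blob
ValueError: max() iterable argument is empty
```

View pics/c1.png

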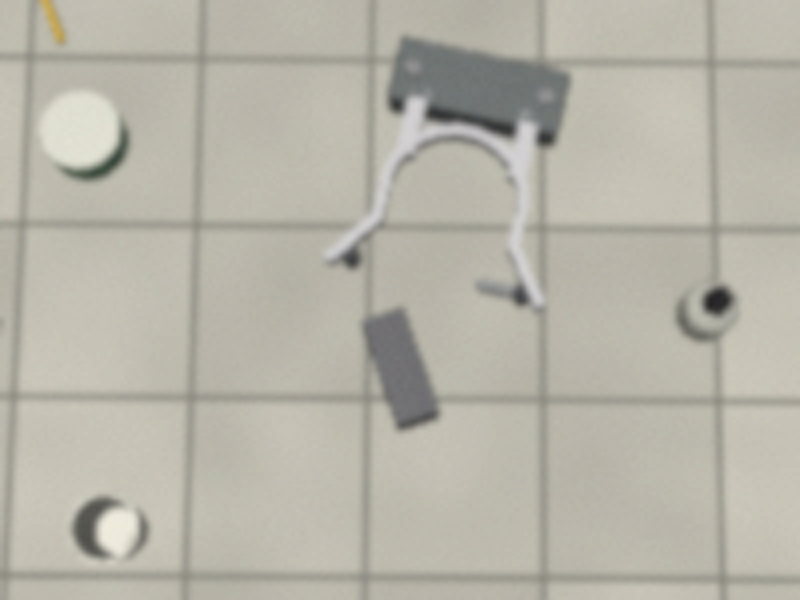

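The enlarged view shows the guide tips at crop (326,258) and (541,305), the block's far corners at (405,38) and (570,73), and the catch pointing from (520,295) to (478,286). The box's top corners are at (364,320), (402,308), (438,413) and (400,428). The beaker's opening is at (118,530), the dishes are at (82,130), and the bottle's base is at about (705,312).

Run:
```python
from h import *
r=cam("top");np.set_printoptions(precision=4,suppress=True)
f=lambda P,z:ray(r,np.array(P,float)/4+[205,125]-.375,z)[:,:2]
t=f([(326,258),(541,305)],.042);m=t.mean(0);d=t[0]-t[1];print("tips",t,np.linalg.norm(d))
b=f([(404,37),(571,72),(556,136),(392,100)],.042);e=b[0]-b[1];print("block",b,np.linalg.norm(e),"yaw",np.degrees(np.arctan2(e[1],e[0]))-90)
yaw=np.arctan2(d[1],d[0])-np.pi/2;print("tip yaw",np.degrees(yaw))
yb=np.arctan2(e[1],e[0])-np.pi/2;u=np.array([np.cos(yb),np.sin(yb)])
print("rc from tips",m+.062*u,"rc from block",b[:2].mean(0)-.113*u, "arc inner top",f([(456,137),(456,126)],.042))
print("catch tip",f([(478,286)],.02),"post/pivot",f([(520,296)],.02))
print("box",f([(364,320),(402,308),(438,411),(400,427)],.05), f([(364,320),(402,308),(438,411),(400,427)],.05).mean(0))
print("beaker rim",f([(118,530)],.068),f([(110,528)],.068),"dish",f([(82,130)],.036),"bottle",f([(717,300)],.075),f([(705,318)],.0))
# tray by local contrast
im=r["color"].astype(int);hsv=cv2.cvtColor(r["color"],cv2.COLOR_RGB2HSV)
print("tile",im[210,150],"tray",im[220,184],"amber",im[236,425])
a=np.zeros((400,640),np.uint8);a[190:250,155:212]=(im[190:250,155:212,0]-im[190:250,155:212,2]<6)*255
a=cv2.morphologyEx(a,2,np.ones((3,3)));k=max(cv2.findContours(a,0,2)[0],key=cv2.contourArea);rr=cv2.minAreaRect(k);print("tray",rr,ray(r,[rr[0]],.012),ray(r,cv2.boxPoints(rr),.012)[:,:2])
# jar amber base+cap
a=np.zeros((400,640),np.uint8);a[195:255,400:460]=(im[195:255,400:460].max(2)<60)*255
k=max(cv2.findContours(a,0,2)[0],key=cv2.contourArea);print("cap circ",cv2.fitEllipse(k))
```

```text
tips [[ 0.6123  0.0636]
 [ 0.579  -0.0921]] 0.1592430612682884
block [[ 0.7796  0.0088]
 [ 0.7539 -0.1149]
 [ 0.705  -0.1036]
 [ 0.7312  0.0171]] 0.12630922142410708 yaw -11.738613481887697
tip yaw -12.037486632835789
rc from tips [ 0.6564 -0.0269] rc from block [ 0.6561 -0.0301] arc inner top [[ 0.7036 -0.0301]
 [ 0.7119 -0.0301]]
catch tip [[ 0.5966 -0.0473]] post/pivot [[ 0.5894 -0.0783]]
box [[ 0.5657  0.0352]
 [ 0.5747  0.0081]
 [ 0.5008 -0.0182]
 [ 0.4893  0.0086]] [0.5326 0.0084]
beaker rim [[0.4152 0.2014]] [[0.4166 0.207 ]] dish [[0.7077 0.2449]] bottle [[ 0.578  -0.2134]] [[ 0.5774 -0.2177]]
tile [117 116 108] tray [93 94 93] amber [44 29 18]
tray ((182.1999969482422, 219.40003967285156), (32.88768768310547, 42.37451934814453), 18.434947967529297) [[0.5253 0.3668 0.012 ]] [[0.4814 0.4282]
 [0.6002 0.3973]
 [0.5699 0.3044]
 [0.4519 0.3369]]
cap circ ((431.5196838378906, 226.1312713623047), (28.085208892822266, 33.80689239501953), 77.9893798828125)
```

```bash
python3 -m inch '[[-0.033,-0.033,0,0],[-0.033,-0.033,0,0],[-0.033,-0.033,0,0],[-0.033,-0.033,0,0],[-0.033,-0.033,0,0],[-0.033,-0.033,0,0],[-0.033,-0.033,0,0],[-0.033,-0.033,0,0],[-0.033,-0.033,0,0],[-0.033,-0.033,0,0],[-0.033,-0.033,0,0],[-0.033,-0.033,0,0]]' 0.075
cat >> h.py <<'E'
def go(x,y,z,yaw):
    "tool-axis turn and then shift (after the turn) to put the TCP at x,y,z with tool x at yaw (deg)"
    o=bot.get_obs();w,a,b,c=o["tool_rot"];M=R.from_quat([a,b,c,w]).as_matrix()
    y0=np.degrees(np.arctan2(M[1,0],M[0,0]));t=(y0-yaw+180)%360-180
    M2=M@R.from_euler("z",t,degrees=True).as_matrix();d=np.array([x,y,z])-o["eef_pos"]
    print("t %.2f yaw %.2f turn %.2f"%(o["t"],y0,t),"shift after turn",(M2.T@d).round(4),"before",(M.T@d).round(4),"pos",o["eef_pos"].round(4),"tilt",M[:2,2].round(4),"q",o["q"].round(2),"F",o["contact_force"].round(1))
E
python3 -c "
from h import *
print(bot.finger_overhang);go(.5325,.0085,.2,199.4)"
```

```text
t: 1.4
eef_pos: [0.4661, 0.1316, 0.2455]
tool_rot: [0.0, 0.167, 0.986, 0.0]
contact_force: [0.9, 1.0, -0.5]
gripper_width: 0.881
grasp_force: 0.0
0.014
t 1.40 yaw 160.82 turn -38.58 shift after turn [-0.0217 -0.1382  0.0455] before [-0.1031 -0.0945  0.0455] pos [0.4661 0.1316 0.2455] tilt [0.0004 0.0005] q [-0.66  0.16  0.29  2.01 -0.06  0.97  0.89] F [ 0.9  1.  -0.5]
```

```bash
python3 -m inch '[[0,0,0,-7.72],[0,0,0,-7.72],[0,0,0,-7.72],[0,0,0,-7.72],[0,0,0,-7.7],[-0.005,-0.0345,0,0],[-0.005,-0.0345,0,0],[-0.006,-0.0345,0,0],[-0.006,-0.0345,0,0],[0,0,0,0],[0,0,0,0]]'
python3 - <<'E'
from h import *
go(.5325,.0085,.2,199.4)
r=cam("wrist");im=r["color"][:,:,::-1].copy()
rc=np.array([.6565,-.029]);a=np.radians(-11.8);u=np.array([np.cos(a),np.sin(a)]);v=np.array([-u[1],u[0]])
L=lambda x,y,z:np.r_[rc+x*u+y*v,z]
P=[L(-62,82.5,42),] 
P=np.array([L(-.062,.0825,.042),L(-.062,-.0825,.042),L(.0,.047,.042),L(0,-.047,.042),L(.047,0,.042),L(.113,.065,.042),L(.113,-.065,.042),[.5325,.0085,.05]])
for p in proj(r,P): cv2.circle(im,tuple(map(int,p)),3,(0,0,255),1)
cv2.imwrite("pics/w1.png",cv2.convertScaleAbs(im,alpha=1.5))
E
```

```text
t: 2.5
eef_pos: [0.5321, 0.01, 0.2451]
tool_rot: [-0.0, -0.168, 0.986, 0.0]
contact_force: [-0.9, -0.5, 0.2]
gripper_width: 0.881
grasp_force: 0.0
t 2.50 yaw -160.71 turn -0.11 shift after turn [ 0.0001 -0.0016  0.0451] before [ 0.0001 -0.0016  0.0451] pos [0.5321 0.01   0.2451] tilt [-0.0006 -0.    ] q [-0.4   0.25  0.31  1.91 -0.09  1.    1.86] F [-0.9 -0.5  0.2]
```

View pics/w1.png

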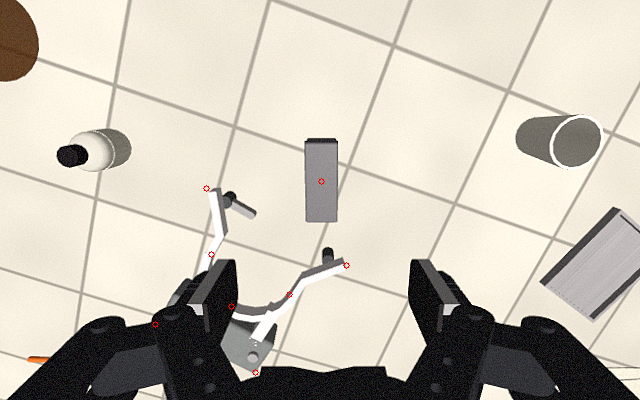

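The wrist view shows the box upright and square to the jaws, centred at (321,183). The projected stand points agree to about 3 px. Descending to grasp.

```bash
python3 -m inch '[[0,-0.0016,0.043,0],[0,0,0.043,0],[0,0,0.043,0],[0,0,0.043,0],[0,0,0.043,0],[0,0,0,0],[0,0,0,0]]' 0.06 30; python3 -m inch '[[0,0,0,0],[0,0,0,0],[0,0,0,0],[0,0,0,0],[0,0,0,0],[0,0,0,0]]' 0 30;  python3 -m inch '[[0,0,-0.02,0],[0,0,-0.03,0],[0,0,-0.03,0],[0,0,-0.03,0],[0,0,-0.03,0]]'; python3 -c "
from h import *
go(.5255,.367,.2,164.8)"
```

```text
t: 3.25
eef_pos: [0.5323, 0.01, 0.0306]
tool_rot: [-0.001, -0.169, 0.986, 0.0]
contact_force: [0.7, 0.2, 1.2]
gripper_width: 0.706
grasp_force: 0.0
t: 3.85
eef_pos: [0.5346, 0.0095, 0.0328]
tool_rot: [0.002, -0.169, 0.986, 0.0]
contact_force: [-1.7, 0.3, 9.2]
gripper_width: 0.37
grasp_force: 31.3
t: 4.35
eef_pos: [0.5328, 0.009, 0.1728]
tool_rot: [0.001, -0.168, 0.986, 0.0]
contact_force: [0.0, -1.8, -1.1]
gripper_width: 0.369
grasp_force: 30.0
t 4.35 yaw -160.61 turn 34.59 shift after turn [ 0.1008  0.3436 -0.027 ] before [-0.112   0.3401 -0.027 ] pos [0.5328 0.009  0.1728] tilt [0.0017 0.0006] q [-0.38  0.34  0.31  1.98 -0.14  0.84  1.91] F [ 0.  -1.8 -1.1]
```

```bash
python3 -m inch '[[0,0,0,8.58],[0,0,0,8.58],[0,0,0,8.58],[0,0,0,8.58],[0.0126,0.043,0,0],[0.0126,0.043,0,0],[0.0126,0.043,0,0],[0.0126,0.043,0,0],[0.0126,0.043,0,0],[0.0126,0.043,0,0],[0.0126,0.043,0,0],[0.0126,0.043,0,0]]'; python3 -m inch '[[0,0,0,0],[0,0,0,0]]'
python3 - <<'E'
from h import *
go(.5255,.367,.04,164.8)
r=cam("wrist");im=r["color"][:,:,::-1].copy()
c=np.array([.5255,.367]);a=np.radians(-15.2);u=np.array([np.cos(a),np.sin(a)]);v=np.array([-u[1],u[0]])
for sx in(-1,1):
  for sy in(-1,1):
    p=proj(r,np.r_[c+sx*.06*u+sy*.045*v,.012])[0];cv2.circle(im,tuple(map(int,p)),3,(0,0,255),1);print(p)
cv2.imwrite("pics/w2.png",cv2.convertScaleAbs(im,alpha=1.3))
E
```

```text
t: 5.55
eef_pos: [0.5237, 0.3694, 0.1718]
tool_rot: [0.0, 0.13, 0.992, 0.001]
contact_force: [0.7, 0.7, -0.7]
gripper_width: 0.371
grasp_force: 30.1
t: 5.75
eef_pos: [0.5234, 0.3689, 0.1711]
tool_rot: [0.0, 0.128, 0.992, 0.0]
contact_force: [-0.2, -1.0, -0.5]
gripper_width: 0.367
grasp_force: 30.2
t 5.75 yaw 165.24 turn 0.44 shift after turn [-0.0025 -0.0014  0.1311] before [-0.0025 -0.0014  0.1311] pos [0.5234 0.3689 0.1711] tilt [0.0006 0.0009] q [-0.97  0.51  0.35  1.73 -0.21  0.93  0.78] F [-0.2 -1.  -0.5]
[267.17986453 122.24324123]
[376.71554767 122.96084027]
[272.36057059 256.03753742]
[370.01402702 256.5474785 ]
```

View pics/w2.png

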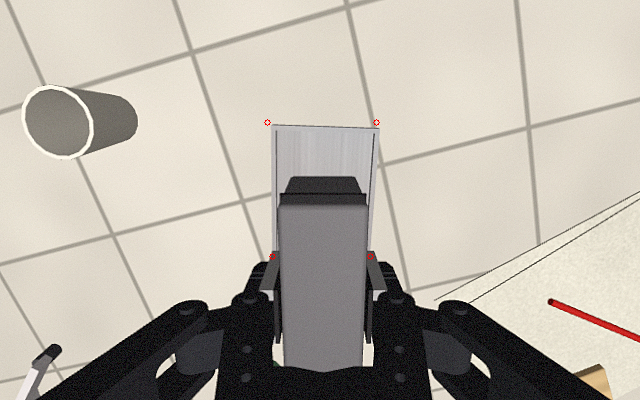

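The tray's far corners are at (273,125) and (379,128), about 4 px right of and below the prediction. I'll correct for that and lower.

```bash
python3 -m inch '[[-0.0065,0.0025,0.03,0],[0,0,0.04,0],[0,0,0.04,0],[0,0,0.015,0],[0,0,0.004,0],[0,0,0.003,0],[0,0,0,0]]'; python3 -c "
from h import *
go(.5255,.367,.038,165)"
```

```text
t: 6.5
eef_pos: [0.5321, 0.3685, 0.04]
tool_rot: [0.001, 0.13, 0.991, 0.001]
contact_force: [-0.1, 0.6, -1.0]
gripper_width: 0.37
grasp_force: 30.2
t 6.50 yaw 165.05 turn 0.05 shift after turn [ 0.006  -0.0031  0.002 ] before [ 0.006  -0.0031  0.002 ] pos [0.5321 0.3685 0.04  ] tilt [0.0021 0.0016] q [-0.91  0.69  0.29  1.78 -0.28  0.71  0.84] F [-0.1  0.6 -1. ]
```

```bash
python3 -m inch '[[0,0,0.001,0],[0,0,0.001,0],[0,0,0.001,0],[0,0,0,0]]';python3 -m inch '[[0,0,0,0],[0,0,0,0],[0,0,0,0]]' 0.044;  python3 -m inch '[[0,0,-0.02,0],[0,0,-0.03,0],[0,0,-0.04,0],[0,0,-0.04,0],[0,0,-0.04,0],[0,0,0,0]]'
python3 - <<'E'
from h import *
go(.4,-.349,.2,90)
r=cam("wrist");s=cam("top");t=cam("scene")
a=cv2.resize(r["color"][:,:,::-1],(400,250));b=cv2.resize(s["color"][170:270,140:300,::-1],(400,250));c=cv2.resize(t["color"][150:290,380:604,::-1],(400,250))
cv2.imwrite("pics/p3.png",np.vstack([np.hstack([a,b]),np.hstack([c,c])]))
E
```

```text
t: 6.9
eef_pos: [0.5314, 0.3687, 0.0369]
tool_rot: [0.0, 0.13, 0.992, 0.001]
contact_force: [-3.4, -0.4, 8.3]
gripper_width: 0.373
grasp_force: 31.4
t: 7.2
eef_pos: [0.5309, 0.3682, 0.0353]
tool_rot: [0.0, 0.13, 0.992, 0.0]
contact_force: [0.1, 0.0, 0.4]
gripper_width: 0.517
grasp_force: 0.0
t: 7.8
eef_pos: [0.534, 0.3697, 0.2116]
tool_rot: [0.004, 0.13, 0.991, 0.004]
contact_force: [-0.0, -0.4, -0.7]
gripper_width: 0.514
grasp_force: 0.0
t 7.80 yaw 165.04 turn 75.04 shift after turn [-0.7188 -0.1341  0.0056] before [-0.0559 -0.729   0.0056] pos [0.534  0.3697 0.2116] tilt [0.008  0.0068] q [-0.97  0.48  0.37  1.68 -0.2   1.01  0.78] F [-0.  -0.4 -0.7]
```

View pics/p3.png

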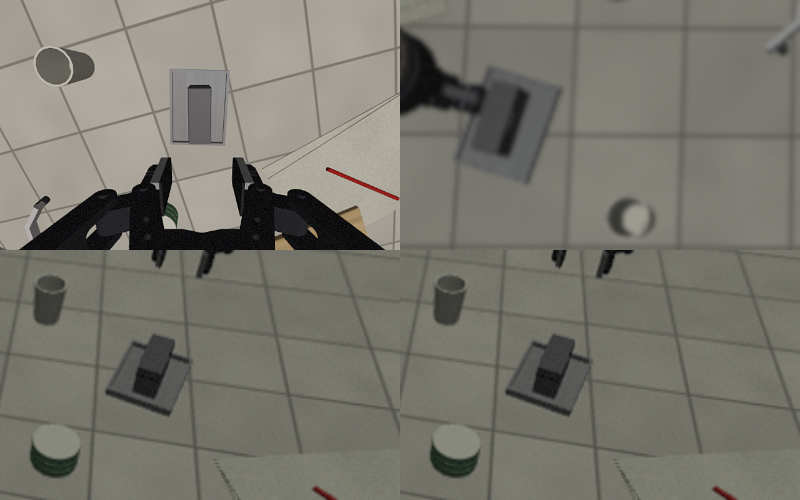

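Run:
```python
from h import *
r=cam("wrist");im=r["color"];g=im.max(2).astype(int)
a=cv2.convertScaleAbs(cv2.resize(im[95:245,255:385,::-1],None,fx=4,fy=4),alpha=1.3);cv2.imwrite("pics/w4.png",a)
k=np.radians(-15);M=np.array([[np.cos(k),np.sin(k)],[-np.sin(k),np.cos(k)]])
print(g[100:240:3,320])
print(g[200,260:380:3])
```

```text
[165 164 165 163 163 161 139 141 140 138 142 140 141 146  30  29  93 102
 103  98 102 105 103 100 107 100 100  98  97 104 103  99 102 101  99  97
 102 101  98  99  96  99  96  99  88  96 136]
[172 171 168 171 172 161 140 130 136 132 132 136 133 128 137 101 102 101
 102 102 105  97  99 101 101 102  99  88 142 137 131 139 136 139 109 139
 167 168 165 169]
```

View pics/w4.png

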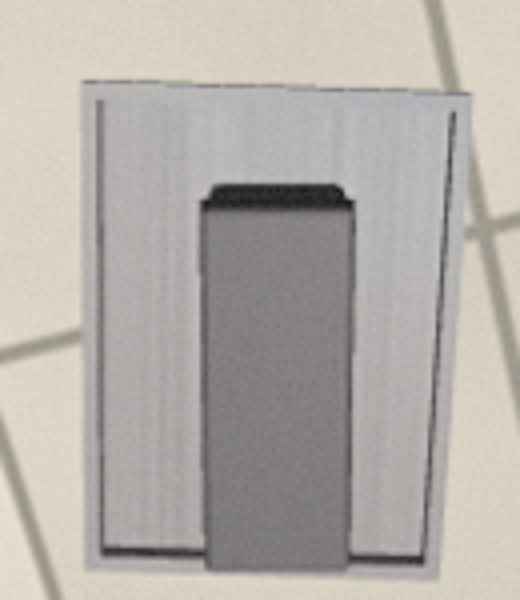

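Run:
```python
from h import *
r=cam("wrist");f=lambda P,z:ray(r,np.array(P,float)/4+[255,95]-.375,z)[:,:2]
t=f([(82,80),(470,95),(438,578),(88,570)],.012);b=f([(200,203),(355,203),(348,570),(205,570)],.055);bb=f([(215,185),(345,185)],.005)
d=(t[0]+t[1]-t[2]-t[3]);u=d/np.linalg.norm(d);v=np.array([-u[1],u[0]]);c=t.mean(0);W=np.c_[u,v]
print("tray c",c,u,"\n",(t-c)@W*1e3,"\nbox\n",(b-c)@W*1e3,"\nbottom far\n",(bb-c)@W*1e3)
```

```text
tray c [0.52777469 0.36682775] [-0.9586621   0.28454696] 
 [[ 59.97917912  44.22367809]
 [ 59.05671933 -44.22367809]
 [-59.38795459 -44.16227609]
 [-59.64794386  44.16227609]] 
box
 [[ 37.93976553  14.86070173]
 [ 38.79009484 -16.39485742]
 [-40.61487046 -18.37484083]
 [-41.47118829  12.81387069]] 
bottom far
 [[ 36.39694954  13.88103654]
 [ 37.23567148 -16.94151655]]
```

Box is centred in the tray. Now to the jar.

```bash
python3 -m inch '[[0,0,0,8.34],[0,0,0,8.34],[0,0,0,8.34],[0,0,0,8.34],[0,0,0,8.34],[0,0,0,8.34],[0,0,0,8.34],[0,0,0,8.34],[0,0,0,8.34]]' 0.045; python3 -m inch '[[-0.044,-0.0016,0,0],[-0.044,-0.0016,0,0],[-0.044,-0.0016,0,0],[-0.044,-0.0016,0,0],[-0.044,-0.0016,0,0],[-0.044,-0.0016,0,0],[-0.044,-0.0016,0,0],[-0.044,-0.0016,0,0],[-0.044,-0.0016,0,0]]';python3 -m inch '[[-0.044,-0.0016,0,0],[-0.044,-0.0016,0,0],[-0.044,-0.0016,0,0],[-0.044,-0.0016,0,0],[-0.044,-0.0016,0,0],[-0.044,-0.0016,0,0],[-0.044,-0.0016,0,0],[-0.044,-0.0016,0,0],[-0.044,-0.0016,0,0],[0,0,0,0],[0,0,0,0]]'
python3 - <<'E'
from h import *
go(.5055,-.42,.2,90)
r=cam("wrist");im=r["color"][:,:,::-1];cv2.imwrite("pics/w5.png",im)
for n in("wrist","top"):
    r=cam(n);p=proj(r,[[.5055,-.349,.082],[.5055+.04,-.349,.082],[.5775,-.2145,.075]]);print(n,p)
E
```

```text
t: 8.95
eef_pos: [0.5302, 0.3677, 0.2036]
tool_rot: [0.0, 0.709, 0.705, -0.001]
contact_force: [0.0, -0.9, -0.2]
gripper_width: 0.528
grasp_force: 0.0
t: 9.85
eef_pos: [0.5155, -0.0295, 0.2043]
tool_rot: [-0.0, 0.707, 0.707, -0.001]
contact_force: [0.8, 0.1, 0.1]
gripper_width: 0.528
grasp_force: 0.0
t: 10.95
eef_pos: [0.5008, -0.4249, 0.2036]
tool_rot: [-0.001, 0.708, 0.706, -0.001]
contact_force: [-0.1, 0.9, -0.2]
gripper_width: 0.527
grasp_force: 0.0
t 10.95 yaw 89.85 turn -0.15 shift after turn [0.0049 0.0047 0.0036] before [0.0049 0.0046 0.0036] pos [ 0.5008 -0.4249  0.2036] tilt [-0.0028  0.0007] q [ 0.1   0.59  0.75  1.68 -0.45  1.06  0.99] F [-0.1  0.9 -0.2]
wrist [[ 328.28139445  100.81005326]
 [ 385.15249592  100.80871393]
 [ 443.78456159 -121.55113321]]
top [[434.00527184 225.48578908]
 [433.40537252 211.14754577]
 [384.26750261 199.82004159]]
```

View pics/w5.png

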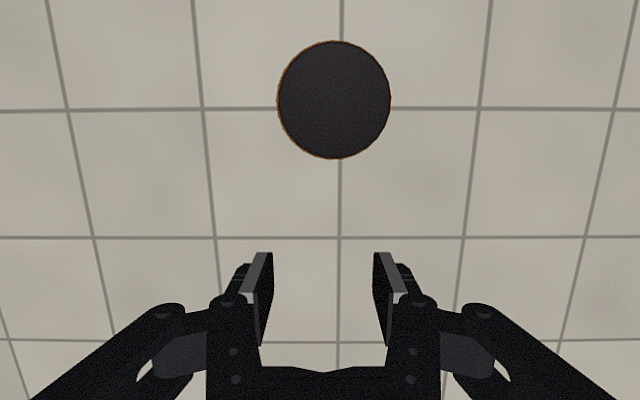

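The cap is centred at (334,100), so the jar is at about (0.510, -0.348), and the fingers are at columns 272–374. Turning to aim slightly away from the bottle, then lowering behind the jar.

```bash
python3 -m inch '[[0,0,0,-5],[0,0,0,-5],[0.004,0.022,0.03,0],[0,0,0.04,0],[0,0,0.04,0],[0,0,0.035,0],[0,0,0.019,0],[0,0,0,0],[0,0,0,0]]'
python3 - <<'E'
from h import *
go(.519,-.399,.039,100)
E
```

```text
t: 12.0
eef_pos: [0.524, -0.4162, 0.0424]
tool_rot: [0.001, 0.642, 0.766, -0.0]
contact_force: [0.5, -0.3, 1.3]
gripper_width: 0.527
grasp_force: 0.0
t 12.00 yaw 100.06 turn 0.06 shift after turn [ 0.0178 -0.002   0.0034] before [ 0.0178 -0.002   0.0034] pos [ 0.524  -0.4162  0.0424] tilt [ 0.0009 -0.0008] q [ 0.19  0.78  0.57  1.73 -0.56  0.8   1.21] F [ 0.5 -0.3  1.3]
```

```bash
python3 -m inch '[[0.008,-0.002,0.003,0],[0.008,0,0,0],[0.006,0,0,0],[0.01,0,0,0],[0.012,0,0,0],[0.012,0,0,0],[0.012,0,0,0],[0.012,0,0,0],[0.012,0,0,0],[0.012,0,0,0],[0.012,0,0,0],[0.008,0,0,0]]'
python3 - <<'E'
from h import *
go(.519,-.399,.039,100)
r=cam("wrist");g=r["color"].max(2);a=(g<60).astype(np.uint8)*255;a[250:]=0
for k in cv2.findContours(a,0,2)[0]:
    if cv2.contourArea(k)>1500:
        (x,y),rad=cv2.minEnclosingCircle(k);w=ray(r,[(x,y)],.082);print(x,y,rad,w)
cv2.imwrite("pics/w6.png",r["color"][:,:,::-1])
E
```

```text
t: 13.2
eef_pos: [0.5004, -0.2938, 0.039]
tool_rot: [0.001, 0.643, 0.766, 0.0]
contact_force: [1.1, -5.6, 4.7]
gripper_width: 0.527
grasp_force: 3.2
t 13.20 yaw 100.04 turn 0.04 shift after turn [-1.068e-01  1.000e-04  2.000e-04] before [-0.1068  0.      0.0002] pos [ 0.5004 -0.2938  0.039 ] tilt [ 0.0018 -0.0011] q [-0.    0.67  0.57  1.96 -0.57  0.67  1.11] F [ 1.1 -5.6  4.7]
622.441162109375 136.5 37.369136810302734 [[ 0.56330987 -0.21684411  0.082     ]]
324.49334716796875 181.50033569335938 150.5142364501953 [[ 0.49136951 -0.2413701   0.082     ]]
```

View pics/w6.png

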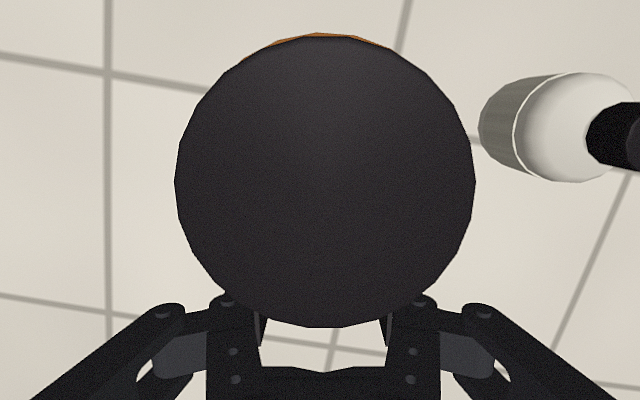

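Jar is seated in the cradle with its cap centred at (325,181), and the bottle is clear on the right. Continuing.

```bash
python3 -m inch '[[0.01,0,0,0],[0.012,0,0,0],[0.012,0,0,0],[0.012,0,0,0],[0.012,0,0,0],[0.012,0,0,0],[0.012,0,0,3],[0.012,0,0,3],[0.012,0,0,3],[0.012,0,0,3],[0.012,0,0,3],[0.008,0,0,3]]'
cat >> h.py <<'E'
def jar():
    r=cam("wrist");g=r["color"].max(2);a=(g<60).astype(np.uint8)*255;a[250:]=0
    for k in cv2.findContours(a,0,2)[0]:
        (x,y),rad=cv2.minEnclosingCircle(k)
        if cv2.contourArea(k)>1500: print(x,y,rad,ray(r,[(x,y)],.082))
    return r
E
python3 - <<'E'
from h import *
jar();go(.507,-.048,.039,81.5)
E
```

```text
t: 14.45
eef_pos: [0.4825, -0.1565, 0.0379]
tool_rot: [-0.001, 0.755, 0.656, -0.001]
contact_force: [-2.3, -4.4, 3.1]
gripper_width: 0.529
grasp_force: 2.2
323.0840148925781 182.5543212890625 152.1038055419922 [[ 0.49024811 -0.10397932  0.082     ]]
t 14.50 yaw 81.86 turn 0.36 shift after turn [ 0.1093  0.0082 -0.0013] before [ 0.1092  0.0089 -0.0013] pos [ 0.4827 -0.1548  0.0376] tilt [-0.0031  0.0023] q [-0.33  0.62  0.66  2.13 -0.68  0.61  0.69] F [-1.2 -2.2  2.1]
```

```bash
python3 -m inch '[[0.01,0,-0.001,0.5],[0.012,0,0,0],[0.012,0,0,0],[0.012,0,0,0],[0.012,0,0,0],[0.012,0,0,0],[0.012,0,0,0],[0.01,0,0,0],[0.007,0,0,0],[0.004,0,0,0],[0.001,0,0,0],[0,0,0,0]]'
python3 - <<'E'
from h import *
jar();go(.507,-.048,.039,81.5)
E
```

```text
t: 15.7
eef_pos: [0.4994, -0.0547, 0.0394]
tool_rot: [-0.0, 0.757, 0.653, 0.0]
contact_force: [0.3, -0.2, 0.7]
gripper_width: 0.528
grasp_force: 0.0
324.0 181.5 150.0409393310547 [[ 0.50762551 -0.0023465   0.082     ]]
t 15.75 yaw 81.50 turn -0.00 shift after turn [0.0079 0.0065 0.0004] before [0.0079 0.0065 0.0004] pos [ 0.4994 -0.0548  0.0394] tilt [0.0001 0.0005] q [-0.54  0.62  0.68  2.15 -0.7   0.61  0.49] F [-0.7 -0.5  0.7]
```

```bash
python3 -m inch '[[-0.015,0,0,0],[-0.025,0,-0.01,0],[0,0,-0.04,0],[0,0,-0.045,0],[0,0,-0.045,0],[0,0,-0.045,0],[0,0,-0.025,0]]';python3 -m inch '[[0,0,0,8.48],[0,0,0,8.48],[0,0,0,8.48],[0,0,0,8.48],[0,0,0,8.48],[0,0,0,8.48],[0,0,0,8.48],[0,0,0,8.48],[0,0,0,8.48],[0,0,0,8.48],[0,0,0,8.48]]'
python3 - <<'E'
from h import *
go(.436,.013,.25,-11.8)
E
```

```text
t: 16.45
eef_pos: [0.4943, -0.0954, 0.2525]
tool_rot: [0.001, 0.758, 0.652, 0.002]
contact_force: [0.3, 0.5, 0.2]
gripper_width: 0.527
grasp_force: 0.0
t: 17.55
eef_pos: [0.4933, -0.0945, 0.2492]
tool_rot: [-0.0, 0.994, -0.106, -0.0]
contact_force: [-0.7, 0.3, -0.1]
gripper_width: 0.528
grasp_force: 0.0
t 17.55 yaw -12.14 turn -0.34 shift after turn [-0.0781 -0.0935 -0.0008] before [-0.0786 -0.093  -0.0008] pos [ 0.4933 -0.0945  0.2492] tilt [-0.0002  0.0004] q [-0.96  0.55  1.42  2.01 -0.61  1.12 -1.06] F [-0.7  0.3 -0.1]
```

```bash
python3 -m inch '[[-0.02,-0.023,0,0],[-0.02,-0.023,0,0],[-0.02,-0.023,0,0],[-0.018,-0.024,0,0],[0,0,0,0],[0,0,0,0]]'
python3 - <<'E'
from h import *
go(.436,.013,.25,-11.8)
r=cam("wrist");im=r["color"][:,:,::-1].copy();cv2.imwrite("pics/w7.png",im)
E
```

```text
t: 18.15
eef_pos: [0.4359, 0.0134, 0.2494]
tool_rot: [-0.001, 0.995, -0.101, -0.0]
contact_force: [0.1, -1.1, -0.4]
gripper_width: 0.524
grasp_force: 0.0
t 18.15 yaw -11.60 turn 0.20 shift after turn [ 0.0001  0.0004 -0.0006] before [ 0.0001  0.0004 -0.0006] pos [0.4359 0.0134 0.2494] tilt [0.0001 0.0026] q [-1.42  0.22  1.45  2.14 -0.27  0.99 -1.6 ] F [ 0.1 -1.1 -0.4]
```

View pics/w7.png

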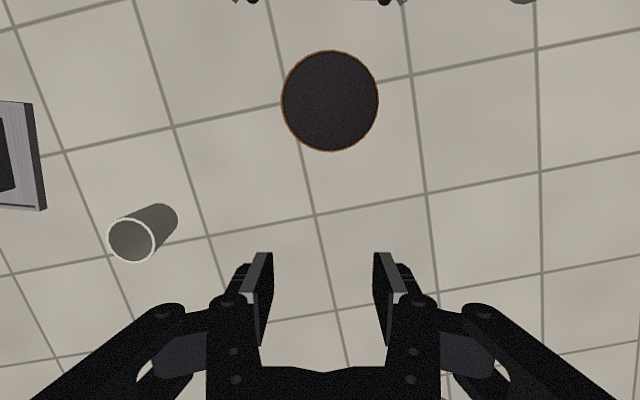

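The jar is centred ahead of the fingers at (330,101), and the stand is just beyond the top of the frame. I'll move forward above the jar and measure the cheeks numerically.

```bash
python3 -m inch '[[0.03,0,0,0],[0.035,0,0,0],[0.035,0,-0.01,0],[0,0,0,0],[0,0,0,0]]'
python3 - <<'E'
from h import *
go(.436,.013,.25,-11.8)
r=cam("wrist");im=np.mean([cam("wrist")["color"] for _ in range(4)],0)
rc=np.array([.6565,-.0285]);a=np.radians(-11.8);u=np.array([np.cos(a),np.sin(a)]);v=np.array([-u[1],u[0]])
ys=np.arange(-70,71,2)
for lx in(-20,-10,0):
    P=np.array([np.r_[rc+lx/1e3*u+y/1e3*v,.042] for y in ys]);p=proj(r,P)
    val=[cv2.getRectSubPix(im.astype(np.float32),(1,1),tuple(map(float,q)))[0,0] for q in p]
    print(lx,p[0].round(),p[-1].round());print([(int(y),int(c[2]),int(c[0]-c[2])) for y,c in zip(ys,val) if abs(y)>38])
E
```

```text
t: 18.7
eef_pos: [0.5296, -0.0098, 0.2594]
tool_rot: [0.002, 0.994, -0.105, 0.0]
contact_force: [-1.1, -0.3, -0.1]
gripper_width: 0.526
grasp_force: 0.0
t 18.70 yaw -12.04 turn -0.24 shift after turn [-0.0963 -0.0032  0.0093] before [-0.0963 -0.0028  0.0093] pos [ 0.5296 -0.0098  0.2594] tilt [ 0.0001 -0.0035] q [-0.99  0.4   1.15  1.93 -0.41  1.07 -1.45] F [-1.1 -0.3 -0.1]
-20 [387.  65.] [239.  66.]
[(-70, 135, 15), (-68, 119, 12), (-66, 140, 14), (-64, 155, 16), (-62, 156, 14), (-60, 156, 15), (-58, 157, 15), (-56, 177, 8), (-54, 189, 3), (-52, 189, 3), (-50, 189, 4), (-48, 129, 4), (-46, 123, 10), (-44, 158, 15), (-42, 156, 15), (-40, 156, 15), (40, 137, 14), (42, 135, 14), (44, 101, 7), (46, 140, 2), (48, 191, 2), (50, 191, 2), (52, 190, 2), (54, 188, 3), (56, 164, 12), (58, 156, 16), (60, 157, 15), (62, 158, 15), (64, 156, 16), (66, 156, 16), (68, 156, 16), (70, 157, 15)]
-10 [387.  53.] [238.  54.]
[(-70, 155, 15), (-68, 137, 14), (-66, 118, 13), (-64, 139, 15), (-62, 157, 15), (-60, 156, 16), (-58, 157, 16), (-56, 175, 9), (-54, 189, 4), (-52, 188, 4), (-50, 190, 4), (-48, 119, 4), (-46, 128, 12), (-44, 158, 15), (-42, 157, 15), (-40, 156, 15), (40, 161, 15), (42, 148, 15), (44, 101, 8), (46, 146, 1), (48, 190, 2), (50, 190, 2), (52, 189, 2), (54, 167, 9), (56, 154, 15), (58, 156, 16), (60, 159, 16), (62, 159, 15), (64, 159, 15), (66, 159, 15), (68, 159, 16), (70, 160, 15)]
0 [388.  42.] [238.  43.]
[(-70, 116, 13), (-68, 114, 12), (-66, 115, 12), (-64, 113, 14), (-62, 115, 13), (-60, 122, 14), (-58, 134, 14), (-56, 172, 8), (-54, 189, 4), (-52, 189, 4), (-50, 183, 4), (-48, 123, 5), (-46, 134, 12), (-44, 160, 17), (-42, 159, 16), (-40, 158, 16), (40, 159, 16), (42, 141, 14), (44, 103, 6), (46, 148, 2), (48, 191, 3), (50, 190, 2), (52, 187, 3), (54, 147, 8), (56, 132, 14), (58, 154, 15), (60, 159, 16), (62, 158, 16), (64, 160, 15), (66, 158, 16), (68, 160, 16), (70, 160, 15)]
```

```bash
python3 - <<'E'
from h import *
go(.437,.0163,.25,-11.8)
E
python3 -m inch '[[-0.03,-0.001,0,0],[-0.035,-0.002,0,-0.2],[-0.032,-0.003,0,0],[0,0,0,0],[0,0,0.04,0],[0,0,0.045,0],[0,0,0.045,0],[0,0,0.04,0],[0,0,0,0],[0,0,0,0]]'
python3 - <<'E'
from h import *
go(.437,.0163,.041,-11.8)
E
```

```text
t 18.95 yaw -11.76 turn 0.04 shift after turn [-0.0941 -0.0038  0.0096] before [-0.0941 -0.0039  0.0096] pos [ 0.5284 -0.0067  0.2596] tilt [ 0.0001 -0.0003] q [-0.99  0.39  1.15  1.94 -0.41  1.07 -1.45] F [-0.3  0.6 -0.4]
t: 19.95
eef_pos: [0.4442, 0.0154, 0.0959]
tool_rot: [0.001, 0.995, -0.102, 0.002]
contact_force: [-0.2, -0.8, 0.4]
gripper_width: 0.532
grasp_force: 0.0
t 19.95 yaw -11.69 turn 0.11 shift after turn [-0.0075  0.0005  0.0548] before [-0.0075  0.0004  0.0548] pos [0.4442 0.0154 0.0959] tilt [ 0.0033 -0.0029] q [-0.89  0.47  0.89  2.26 -0.61  0.66 -1.33] F [-0.2 -0.8  0.4]
```

```bash
python3 -m inch '[[-0.004,0,0.03,0],[0,0,0.02,0],[0,0,0.005,0],[0,0,0,0]]'
python3 - <<'E'
from h import *
go(.437,.0163,.041,-11.8);jar()
E
```

```text
t: 20.35
eef_pos: [0.4415, 0.0174, 0.0418]
tool_rot: [0.0, 0.995, -0.101, 0.003]
contact_force: [0.6, 0.2, 0.8]
gripper_width: 0.529
grasp_force: 0.0
t 20.35 yaw -11.57 turn 0.23 shift after turn [-0.0042  0.002   0.0008] before [-0.0042  0.002   0.0008] pos [0.4415 0.0174 0.0418] tilt [ 0.0063 -0.0013] q [-0.77  0.56  0.73  2.29 -0.75  0.54 -1.21] F [0.6 0.2 0.8]
366.0013122558594 103.80774688720703 158.55181884765625 [[ 0.51036631 -0.00824161  0.082     ]]
```

```bash
python3 -m inch '[[0.006,0.002,0.001,0.2],[0.006,0,0,0],[0.006,0,0,0],[0.008,0,0,0],[0.01,0,0,0],[0.01,0,0,0],[0.01,0,0,0],[0.01,0,0,0],[0.008,0,0,0],[0.004,0,0,0],[0.002,0,0,0],[0,0,0,0]]'
cat >> h.py <<'E'
def loc(p):
    a=np.radians(-11.8);u=np.array([np.cos(a),np.sin(a)]);v=np.array([-u[1],u[0]]);d=np.array(p)[:2]-[.6563,-.0295];return (np.array([d@u,d@v])*1e3).round(1)
def jar2():
    r=cam("wrist");g=r["color"].max(2);a=(g<70).astype(np.uint8)*255;a[235:]=0
    a=cv2.morphologyEx(a,2,cv2.getStructuringElement(2,(41,41)))
    k=max(cv2.findContours(a,0,2)[0],key=cv2.contourArea);(x,y),_,_=e=cv2.fitEllipse(k);print(e,"jar local",loc(ray(r,[(x,y)],.082)[0]))
    return r
E
python3 - <<'E'
from h import *
go(.437,.0163,.041,-11.8);print("tcp local",loc(bot.get_obs()["eef_pos"]));jar2();jar()
E
```

```text
t: 21.6
eef_pos: [0.5184, -0.001, 0.0398]
tool_rot: [0.001, 0.995, -0.103, 0.002]
contact_force: [-0.3, 1.6, -0.8]
gripper_width: 0.526
grasp_force: 0.5
t 21.60 yaw -11.78 turn 0.02 shift after turn [-0.0832 -0.0003 -0.0016] before [-0.0832 -0.0004 -0.0016] pos [ 0.5184 -0.001   0.0398] tilt [ 0.0044 -0.002 ] q [-0.68  0.65  0.73  2.11 -0.74  0.64 -1.21] F [-0.3  1.6 -0.8]
tcp local [-140.8   -0.3]
((320.3200988769531, 173.81488037109375), (256.31103515625, 299.2106628417969), 84.09872436523438) jar local [-85.5  -0.1]
320.4861145019531 180.0 148.69195556640625 [[ 0.57094505 -0.0118116   0.082     ]]
```

```bash
python3 -m inch '[[0.006,0,-0.001,0],[0.008,0,0,0],[0.008,0,0,0],[0.008,0,0,0],[0.008,0,0,0],[0.008,0,0,0],[0.006,0,0,0],[0.006,0,0,0],[0.004,0,0,0],[0,0,0,0]]'
python3 - <<'E'
from h import *
go(.437,.0163,.041,-11.8);print("tcp local",loc(bot.get_obs()["eef_pos"]));jar()
E
```

```text
t: 22.7
eef_pos: [0.5799, -0.0138, 0.0412]
tool_rot: [0.001, 0.995, -0.103, 0.003]
contact_force: [-0.9, 1.1, -1.9]
gripper_width: 0.524
grasp_force: 0.8
t 22.70 yaw -11.77 turn 0.03 shift after turn [-0.146  -0.0002 -0.0007] before [-0.146  -0.0003 -0.0007] pos [ 0.5799 -0.0138  0.0412] tilt [ 0.0055 -0.0023] q [-0.62  0.72  0.73  1.97 -0.73  0.72 -1.22] F [-0.9  1.1 -1.9]
tcp local [-78.   -0.3]
319.4683532714844 179.51324462890625 146.8829803466797 [[ 0.63233781 -0.02427195  0.082     ]]
```

```bash
python3 -m inch '[[0.005,0,0,0],[0.005,0,0,0],[0.005,0,0,0],[0.004,0,0,0],[0.003,0,0,0],[0.003,0,0,0],[0.001,0,0,0],[0,0,0,0]]'
python3 - <<'E'
from h import *
go(.437,.0163,.041,-11.8);print("tcp local",loc(bot.get_obs()["eef_pos"]));
r=jar();p=[320,180]
E
```

```text
t: 23.55
eef_pos: [0.6047, -0.0191, 0.0412]
tool_rot: [0.001, 0.995, -0.103, 0.002]
contact_force: [-0.9, 2.2, 0.5]
gripper_width: 0.525
grasp_force: 1.3
t 23.55 yaw -11.78 turn 0.02 shift after turn [-0.1714 -0.0004 -0.0007] before [-0.1714 -0.0004 -0.0007] pos [ 0.6047 -0.0191  0.0412] tilt [ 0.0047 -0.0022] q [-0.59  0.76  0.73  1.91 -0.72  0.76 -1.22] F [-0.9  2.2  0.5]
tcp local [-52.7  -0.4]
318.53973388671875 183.07740783691406 148.95327758789062 [[ 0.65624424 -0.02913673  0.082     ]]
```

```bash
python3 -m inch '[[0.001,0,0,0],[0.0005,0,0,0],[0,0,0,0]]'
python3 - <<'E'
from h import *
r=jar();print(loc(bot.get_obs()["eef_pos"]))
im=np.mean([cam("wrist")["color"] for _ in range(3)],0).astype(np.float32)
a=np.radians(-11.8);u=np.array([np.cos(a),np.sin(a)]);v=np.array([-u[1],u[0]]);rc=np.array([.6563,-.0295])
xs=np.arange(36,66,1.5)
for ly in(-15,0,15):
    p=proj(r,[np.r_[rc+x/1e3*u+ly/1e3*v,.042] for x in xs])
    print(ly,[(float(x),int(q[1]),int(im[int(q[1]),int(q[0])].mean()) if 0<=q[1]<400 else None) for x,q in zip(xs,p)])
E
```

```text
t: 23.9
eef_pos: [0.6055, -0.0193, 0.0411]
tool_rot: [0.001, 0.995, -0.103, 0.002]
contact_force: [-5.7, 1.5, 2.4]
gripper_width: 0.524
grasp_force: 2.4
318.3405456542969 183.16354370117188 149.1682891845703 [[ 0.65712914 -0.02926874  0.082     ]]
[-51.8  -0.3]
-15 [(36.0, 59, 51), (37.5, 54, 51), (39.0, 49, 46), (40.5, 45, 19), (42.0, 40, 202), (43.5, 35, 126), (45.0, 31, 102), (46.5, 26, 99), (48.0, 21, 228), (49.5, 16, 220), (51.0, 11, 220), (52.5, 6, 219), (54.0, 1, 220), (55.5, -3, None), (57.0, -8, None), (58.5, -13, None), (60.0, -18, None), (61.5, -23, None), (63.0, -28, None), (64.5, -33, None)]
0 [(36.0, 59, 54), (37.5, 54, 56), (39.0, 49, 57), (40.5, 45, 56), (42.0, 40, 36), (43.5, 35, 190), (45.0, 30, 198), (46.5, 26, 202), (48.0, 21, 94), (49.5, 16, 96), (51.0, 11, 226), (52.5, 6, 221), (54.0, 1, 221), (55.5, -3, None), (57.0, -8, None), (58.5, -13, None), (60.0, -18, None), (61.5, -23, None), (63.0, -28, None), (64.5, -33, None)]
15 [(36.0, 59, 50), (37.5, 54, 54), (39.0, 49, 40), (40.5, 45, 56), (42.0, 40, 197), (43.5, 35, 199), (45.0, 31, 93), (46.5, 26, 94), (48.0, 21, 93), (49.5, 16, 222), (51.0, 11, 222), (52.5, 6, 220), (54.0, 1, 220), (55.5, -3, None), (57.0, -8, None), (58.5, -13, None), (60.0, -18, None), (61.5, -23, None), (63.0, -28, None), (64.5, -33, None)]
```

```bash
python3 -m inch '[[0.001,0,0,0],[0.001,0,0,0],[0.001,0,0,0],[0,0,0,0]]'
python3 - <<'E'
from h import *
o=bot.get_obs();print(loc(o["eef_pos"]),o["contact_force"]);jar()
E
```

```text
t: 24.5
eef_pos: [0.6088, -0.0202, 0.0411]
tool_rot: [0.001, 0.995, -0.103, 0.002]
contact_force: [-3.4, 1.2, 2.3]
gripper_width: 0.525
grasp_force: 2.1
[-48.4  -0.7] [-3.35031943  1.17234352  2.29097291]
320.7674255371094 184.10516357421875 147.77874755859375 [[ 0.65997515 -0.03081445  0.082     ]]
```

```bash
python3 -m inch '[[-0.008,0,0,0],[-0.012,0,-0.002,0],[-0.015,0,-0.02,0],[0,0,-0.04,0],[0,0,-0.045,0],[0,0,-0.045,0],[0,0,-0.045,0],[0,0,0,0]]'
python3 -m inch '[[-0.01,-0.03,0,0],[-0.01,-0.03,0,0],[-0.01,-0.03,0,0],[-0.01,-0.03,0,0],[-0.01,-0.03,0,0],[-0.01,-0.03,0,0],[0,-0.03,0,0],[0,-0.03,0,0],[0,-0.03,0,0],[0,0,0,0],[0,0,0,0]]'
python3 - <<'E'
from h import *
go(.5,.2,.2,-12)
r=cam("top");im=r["color"][:,:,::-1].copy();old=cv2.imread("pics/top0.png")
np.set_printoptions(linewidth=200)
print(old[192:202,320:344].max(2));print(im[192:202,320:344].max(2))
d=cv2.absdiff(im,old).max(2);d=((cv2.GaussianBlur(d,(3,3),0)>25)*255).astype(np.uint8)
for k in cv2.findContours(d,0,2)[0]:
    if cv2.contourArea(k)>4:print(cv2.boundingRect(k))
a=np.zeros((400,640),np.uint8);a[140:200,300:345]=(im[140:200,300:345].max(2)<42)*255
k=max(cv2.findContours(a,0,2)[0],key=cv2.contourArea);c,rad=cv2.minEnclosingCircle(k);print(c,rad,loc(ray(r,[c],.082)[0]))
E
```

```text
t: 25.35
eef_pos: [0.5764, -0.0134, 0.2437]
tool_rot: [-0.001, 0.995, -0.103, 0.007]
contact_force: [0.7, -0.9, 0.1]
gripper_width: 0.524
grasp_force: 0.0
t: 26.45
eef_pos: [0.5693, 0.2644, 0.2367]
tool_rot: [0.001, 0.995, -0.102, 0.002]
contact_force: [-1.0, -0.1, -0.1]
gripper_width: 0.525
grasp_force: 0.0
t 26.45 yaw -11.71 turn 0.29 shift after turn [-0.0546  0.0773  0.0366] before [-0.055   0.077   0.0366] pos [0.5693 0.2644 0.2367] tilt [ 0.0036 -0.0025] q [-1.2   0.58  0.97  1.73 -0.52  1.12 -1.84] F [-1.  -0.1 -0.1]
[[115 115 115 117 116 115 116 117 116 116 117 117 113 109 113 127 131 125 117 107  98 103 111 114]
 [116 116 115 115 115 115 115 117 115 117 117 116 115 108 106 120 129 128 119 108  98 103 111 113]
 [116 114 116 114 111 109 109 111 113 115 115 116 114 109 102 110 125 130 122 109  99 102 112 114]
 [116 116 115 110 102  99 100 101 104 107 108 110 112 107  95  98 118 128 125 112  99 103 112 114]
 [116 116 114 109  97  92  92  93  93  96  98 101 100  94  78  79 105 126 128 116 101 104 112 114]
 [115 117 115 111 100  89  86  85  84  88  90  91  89  77  60  62  90 118 1
[... 895 characters left out ...]
126 109 112 120 123]
 [126 127 126 120 107  96  92  90  92  94  96  99  96  84  65  68  97 127 139 131 115 114 121 124]
 [125 126 127 125 119 109 104 100  97  95  92  92  87  72  56  57  81 113 134 135 124 117 122 124]
 [127 128 127 128 126 125 123 119 116 110 105 105  93  74  52  49  67  98 127 137 129 120 122 125]
 [126 127 128 128 129 129 128 127 127 125 122 122 113  93  66  58  71  95 119 132 127 120 123 125]
 [127 127 128 129 129 129 129 129 128 129 127 127 124 113  96  90  97 104 108 114 111 112 121 124]]
(0, 342, 41, 29)
(411, 210, 39, 34)
(178, 205, 14, 28)
(296, 202, 19, 31)
(304, 159, 30, 34)
(35, 126, 184, 274)
(318.7259521484375, 172.87258911132812) 13.338171005249023 [-4.3 -1.3]
```

The catch is back at rest: its pixels are identical to the start. I'll verify the jar depth from overhead with the wrist camera.

```bash
python3 -m inch '[[0.008,0.03,0,0],[0.008,0.03,0,0],[0.008,0.03,0,0],[0.008,0.03,0,0],[0.008,0.03,0,0],[0.008,0.03,0,0],[0.008,0.03,0,0],[0.008,0.03,0,0],[0.009,0.035,0,0],[0,0,-0.03,0],[0,0,0,0],[0,0,0,0]]'
python3 - <<'E'
from h import *
go(.585,-.02,.26,-11.8)
r=cam("wrist");im=np.mean([cam("wrist")["color"] for _ in range(3)],0).astype(np.float32);g=im.max(2)
a=(g<75).astype(np.uint8)*255;a[235:]=0
for k in cv2.findContours(a,0,2)[0]:
    if cv2.contourArea(k)>2000:
        c,rad=cv2.minEnclosingCircle(k);print("cap",c,rad,cv2.boundingRect(k),loc(ray(r,[c],.082)[0]))
a=np.radians(-11.8);u=np.array([np.cos(a),np.sin(a)]);v=np.array([-u[1],u[0]]);rc=np.array([.6563,-.0295])
def line(f,ts):
    p=proj(r,[np.r_[rc+f(t)[0]/1e3*u+f(t)[1]/1e3*v,.042] for t in ts])
    return [(float(t),int(q[1]),int(g[int(q[1]),int(q[0])])) for t,q in zip(ts,p) if 0<=q[1]<400 and 0<=q[0]<640]
for ly in(-15,0,15):print(ly,line(lambda t:(t,ly),np.arange(40,64,1)))
for th in (-40,40):print("polar",th,line(lambda t:(t*np.cos(np.radians(th)),t*np.sin(np.radians(th))),np.arange(40,62,1)))
print("block far",line(lambda t:(t,0),np.arange(100,130,2)))
E
```

```text
t: 27.7
eef_pos: [0.5847, -0.021, 0.2684]
tool_rot: [0.0, 0.995, -0.104, 0.003]
contact_force: [-0.1, -0.1, 0.0]
gripper_width: 0.523
grasp_force: 0.0
t 27.70 yaw -11.89 turn -0.09 shift after turn [ 0.     -0.001   0.0084] before [ 0.     -0.001   0.0084] pos [ 0.5847 -0.021   0.2684] tilt [ 0.0051 -0.0009] q [-0.82  0.46  1.02  1.8  -0.43  1.12 -1.43] F [-0.1 -0.1  0. ]
cap (316.7801513671875, 103.18089294433594) 46.47505569458008 (273, 57, 90, 93) [ 2.3 -1.4]
-15 [(40.0, 63, 49), (41.0, 61, 34), (42.0, 60, 36), (43.0, 59, 80), (44.0, 58, 117), (45.0, 57, 150), (46.0, 56, 169), (47.0, 55, 108), (48.0, 54, 65), (49.0, 53, 130), (50.0, 51, 197), (51.0, 50, 193), (52.0, 49, 191), (53.0, 48, 190), (54.0, 47, 190), (55.0, 46, 190), (56.0, 45, 191), (57.0, 44, 190), (58.0, 42, 173), (59.0, 41, 178), (60.0, 40, 174), (61.0, 39, 121), (62.0, 38, 38), (63.0, 37, 40)]
0 [(40.0, 63, 44), (41.0, 61, 43), (42.0, 60, 39), (43.0, 59, 40), (44.0, 58, 33), (45.0, 57, 72), (46.0, 56, 114), (47.0, 55, 146), (48.0, 54, 184), (49.0, 53, 167), (50.0, 51, 67), (51.0, 50, 140), (52.0, 49, 192), (53.0, 48,
[... 645 characters left out ...]
 70, 38), (44.0, 69, 45), (45.0, 69, 34), (46.0, 68, 44), (47.0, 67, 91), (48.0, 66, 100), (49.0, 65, 79), (50.0, 64, 127), (51.0, 64, 180), (52.0, 63, 194), (53.0, 62, 193), (54.0, 61, 193), (55.0, 60, 192), (56.0, 59, 191), (57.0, 58, 190), (58.0, 58, 191), (59.0, 57, 192), (60.0, 56, 190), (61.0, 55, 190)]
polar 40 [(40.0, 73, 40), (41.0, 72, 43), (42.0, 71, 41), (43.0, 70, 21), (44.0, 70, 67), (45.0, 69, 107), (46.0, 68, 164), (47.0, 67, 179), (48.0, 66, 158), (49.0, 65, 59), (50.0, 65, 73), (51.0, 64, 131), (52.0, 63, 200), (53.0, 62, 191), (54.0, 61, 192), (55.0, 60, 191), (56.0, 60, 191), (57.0, 59, 191), (58.0, 58, 192), (59.0, 57, 190), (60.0, 56, 193), (61.0, 55, 190)]
block far []
```

Run:
```python
from h import *
r=cam("wrist");g=np.mean([cam("wrist")["color"] for _ in range(3)],0)
for c in (317,):
    print("far",[(y,*g[y,c].astype(int)) for y in range(48,66)]);print("near",[(y,*g[y,c].astype(int)) for y in range(140,156)])
print("cam",loc(r["world_from_camera"][:3,3]),r["world_from_camera"][2,3])
for y in(57,58,59,148,149,150):print(y,[(z,loc(ray(r,[(317,y)],z)[0])[0]) for z in(.082,.07,.042)])
print([loc(ray(r,[(x,103)],.082)[0])[1] for x in(273,362)])
```

```text
far [(48, np.int64(193), np.int64(191), np.int64(190)), (49, np.int64(200), np.int64(200), np.int64(198)), (50, np.int64(163), np.int64(161), np.int64(160)), (51, np.int64(80), np.int64(78), np.int64(80)), (52, np.int64(69), np.int64(69), np.int64(65)), (53, np.int64(153), np.int64(148), np.int64(140)), (54, np.int64(183), np.int64(178), np.int64(169)), (55, np.int64(157), np.int64(148), np.int64(136)), (56, np.int64(125), np.int64(90), np.int64(64)), (57, np.int64(83), np.int64(49), np.int64(22)), (58, np.int64(41), np.int64(28), np.int64(28)), (59, np.int64(34), np.int64(33), np.int64(39)), (60, np.int64(38), np.int64(36), np.int64(40)), (61, np.int64(43), np.int64(41), np.int64(44)), (62, np.int64(42), np.int64(39), np.int64(42)), (63, np.int64(40), np.int64(35), np.int64(38)), (64, np.int64(46), np.int64(44), np.int64(45)), (65, np.int64(46), np.int64(42), np.int64(44))]
near [(140, np.int64(41), np.int64(38), np.int64(36)), (141, np.int64(39), np.int64(36), np.int64(39)), (142, np.int64(32), np.int64(29), np.int64(30)), (143, np.int64(38), np.int64(38), np.int64(37)), (144, np.i
[... 478 characters left out ...]
4(161)), (154, np.int64(172), np.int64(167), np.int64(158)), (155, np.int64(168), np.int64(162), np.int64(151))]
cam [ 0.3 -5.1] 0.396051897931759
57 [(0.082, np.float64(39.2)), (0.07, np.float64(40.7)), (0.042, np.float64(44.2))]
58 [(0.082, np.float64(38.5)), (0.07, np.float64(39.9)), (0.042, np.float64(43.3))]
59 [(0.082, np.float64(37.7)), (0.07, np.float64(39.1)), (0.042, np.float64(42.4))]
148 [(0.082, np.float64(-38.1)), (0.07, np.float64(-39.6)), (0.042, np.float64(-43.0))]
149 [(0.082, np.float64(-39.0)), (0.07, np.float64(-40.5)), (0.042, np.float64(-44.0))]
150 [(0.082, np.float64(-39.9)), (0.07, np.float64(-41.5)), (0.042, np.float64(-45.1))]
[np.float64(38.7), np.float64(-39.9)]
```

The overhead view puts the jar about 4 mm short of home, and the top camera agrees. The fingers pass above the catch, so I'll go back down and nudge it in.

```bash
python3 -m inch '[[0,0,0.04,0],[0,0,0.045,0],[0,0,0.045,0],[0,0,0.045,0],[0,0,0.035,0],[0,0,0.012,0],[0,0,0.003,0],[0,0,0,0],[0,0,0,0]]'
python3 - <<'E'
from h import *
go(.6563,-.0295,.041,-11.8);print(loc(bot.get_obs()["eef_pos"]))
E
```

```text
t: 29.0
eef_pos: [0.5874, -0.0204, 0.0448]
tool_rot: [0.001, 0.995, -0.103, 0.004]
contact_force: [-0.6, 0.2, -0.5]
gripper_width: 0.532
grasp_force: 0.0
t 29.00 yaw -11.78 turn 0.02 shift after turn [ 0.0692 -0.0052  0.0043] before [ 0.0692 -0.0052  0.0043] pos [ 0.5874 -0.0204  0.0448] tilt [ 0.007  -0.0018] q [-0.6   0.73  0.74  1.95 -0.73  0.74 -1.21] F [-0.6  0.2 -0.5]
[-69.3  -5.2]
```

```bash
python3 -m inch '[[0,-0.005,0.002,0],[0.006,0,0,0],[0.006,0,0,0],[0.005,0,0,0],[0.002,0,0,0],[0.002,0,0,0],[0.001,0,0,0],[0,0,0,0]]'
python3 - <<'E'
from h import *
o=bot.get_obs();print(loc(o["eef_pos"]),o["contact_force"],o["eef_pos"])
E
```

```text
t: 29.8
eef_pos: [0.6085, -0.0201, 0.041]
tool_rot: [0.001, 0.995, -0.103, 0.002]
contact_force: [-0.3, -0.0, 0.2]
gripper_width: 0.525
grasp_force: 0.0
[-48.7  -0.6] [-0.31310115 -0.01437484  0.19910035] [ 0.60848823 -0.02007974  0.04104426]
```

Now 4 mm more, in small steps.

```bash
python3 -m inch '[[0.001,0,0,0],[0.001,0,0,0],[0.001,0,0,0],[0.001,0,0,0],[0,0,0,0]]'
python3 -m inch '[[-0.008,0,0,0],[-0.012,0,-0.002,0],[-0.008,0,-0.02,0],[0,0,-0.04,0],[0,0,-0.045,0],[0,0,-0.045,0],[0,0,-0.045,0],[0,0,-0.035,0],[0,0,0,0],[0,0,0,0]]'
cat > chk.py <<'E'
from h import *
r=cam("wrist");go(.585,-.02,.268,-11.8);im=np.mean([cam("wrist")["color"] for _ in range(3)],0);g=im.max(2)
for ly in(-8,0,8):
    rc=np.array([.6563,-.0295]);a=np.radians(-11.8);u=np.array([np.cos(a),np.sin(a)]);v=np.array([-u[1],u[0]])
    c=int(round(proj(r,np.r_[rc+ly/1e3*v,.06])[0][0]));col=g[:,c]
    cc=int(round(proj(r,np.r_[rc,.082])[0][1]));top=cc
    while col[top]<60:top-=1
    bot_=cc
    while col[bot_]<60:bot_+=1
    f=loc(ray(r,[(c,top+.5)],.082)[0])[0];n=loc(ray(r,[(c,bot_-.5)],.082)[0])[0]
    print(ly,top,bot_,"cap far/near/mid",f,n,(f+n)/2);print([(y,int(col[y]),loc(ray(r,[(c,y)],.042)[0])[0]) for y in range(top-12,top+1)])
E
python3 chk.py
```

```text
t: 30.3
eef_pos: [0.6093, -0.0202, 0.0406]
tool_rot: [-0.0, 0.995, -0.103, -0.001]
contact_force: [-10.8, 2.2, 8.4]
gripper_width: 0.53
grasp_force: 6.1
t: 31.3
eef_pos: [0.5842, -0.0142, 0.2734]
tool_rot: [-0.0, 0.995, -0.102, 0.003]
contact_force: [-0.2, -0.2, -1.1]
gripper_width: 0.528
grasp_force: 0.0
t 31.35 yaw -11.75 turn 0.05 shift after turn [0.0026 0.0055 0.0043] before [0.0026 0.0055 0.0043] pos [ 0.5835 -0.014   0.2723] tilt [ 0.0035 -0.001 ] q [-0.84  0.46  1.03  1.8  -0.43  1.13 -1.44] F [-0.2 -0.4 -0.6]
-8 55 146 cap far/near/mid 40.4 -37.4 1.5
[(43, 191, np.float64(57.0)), (44, 190, np.float64(56.1)), (45, 191, np.float64(55.2)), (46, 191, np.float64(54.3)), (47, 195, np.float64(53.4)), (48, 190, np.float64(52.5)), (49, 137, np.float64(51.6)), (50, 70, np.float64(50.7)), (51, 91, np.float64(49.8)), (52, 159, np.float64(48.8)), (53, 155, np.float64(47.9)), (54, 122, np.float64(47.0)), (55, 80, np.float64(46.1))]
0 54 146 cap far/near/mid 41.2 -37.4 1.9000000000000021
[(42, 193, np.float64(57.9)), (43, 191, np.float64(57.0)), (44, 191, np.float64(56.1)), (45, 192, np.float64(55.2)), (46, 191, np.float64(54.3)), (47, 191, np.float64(53.4)), (48, 146, np.float64(52.5)), (49, 76, np.float64(51.6)), (50, 86, np.float64(50.7)), (51, 157, np.float64(49.8)), (52, 170, np.float64(48.9)), (53, 137, np.float64(47.9)), (54, 92, np.float64(47.0))]
8 55 146 cap far/near/mid 40.4 -37.4 1.5
[(43, 191, np.float64(57.0)), (44, 190, np.float64(56.1)), (45, 191, np.float64(55.2)), (46, 193, np.float64(54.3)), (47, 188, np.float64(53.4)), (48, 136, np.float64(52.5)), (49, 72, np.float64(51.6)), (50, 91, np.float64(50.7)), (51, 155, np.float64(49.8)), (52, 181, np.float64(48.9)), (53, 163, np.float64(47.9)), (54, 123, np.float64(47.0)), (55, 77, np.float64(46.1))]
```

```bash
python3 - <<'E'
from h import *
r=cam("wrist");g=np.mean([cam("wrist")["color"] for _ in range(3)],0)
a=np.radians(-11.8);u=np.array([np.cos(a),np.sin(a)]);v=np.array([-u[1],u[0]]);rc=np.array([.6563,-.0295])
for lx,z in((-15,.042),(-8,.042),(2,.082)):
    o=[]
    for y in list(range(-58,-36))+list(range(37,59)):
        q=proj(r,np.r_[rc+lx/1e3*u+y/1e3*v,z])[0];c=g[int(round(q[1])),int(round(q[0]))];o.append((y,int(c[0]),int(c[0]-c[2])))
    print(lx,z,o)
E
python3 -m inch '[[0,0,0,0],[0,0,0,0],[0,0,0,0],[0,0,0,0]]' 0 20
python3 -c "
from h import *
go(.6563,-.0295,.047,-11.8);print(loc(bot.get_obs()['eef_pos']))"
```

```text
-15 0.042 [(-58, 172, 15), (-57, 170, 15), (-56, 171, 15), (-55, 171, 15), (-54, 171, 16), (-53, 169, 14), (-52, 193, 3), (-51, 191, 6), (-50, 191, 6), (-49, 190, 5), (-48, 190, 6), (-47, 192, 5), (-46, 197, 4), (-45, 190, 0), (-44, 68, 45), (-43, 95, 78), (-42, 64, 41), (-41, 20, -7), (-40, 36, 3), (-39, 34, 1), (-38, 38, 0), (-37, 32, -1), (37, 42, 5), (38, 43, 0), (39, 41, 0), (40, 32, -5), (41, 42, 11), (42, 89, 66), (43, 125, 56), (44, 158, 20), (45, 179, 13), (46, 181, 18), (47, 158, 15), (48, 54, 0), (49, 117, 2), (50, 185, 3), (51, 196, 3), (52, 192, 3), (53, 191, 2), (54, 188, 2), (55, 193, 3), (56, 192, 0), (57, 185, 6), (58, 168, 18)]
-8 0.042 [(-58, 171, 16), (-57, 171, 15), (-56, 170, 16), (-55, 172, 16), (-54, 170, 17), (-53, 178, 11), (-52, 195, 5), (-51, 193, 5), (-50, 192, 7), (-49, 191, 5), (-48, 193, 3), (-47, 196, 1), (-46, 141, 24), (-45, 97, 81), (-44, 3, -10), (-43, 29, -1), (-42, 42, 1), (-41, 42, 1), (-40, 31, 2), (-39, 38, 2), (-38, 39, 0), (-37, 37, 2), (37, 40, 3), (38, 46, 2), (39, 42, -1), (40, 42, 0), (41, 44, 1), (42, 35, -3), (43, 40, 19), (44, 86, 68
[... 556 characters left out ...]
7, 43, 4), (38, 34, 4), (39, 81, 68), (40, 142, 47), (41, 156, 18), (42, 103, 6), (43, 77, 1), (44, 158, 1), (45, 200, 2), (46, 194, 3), (47, 193, 3), (48, 191, 2), (49, 193, 2), (50, 193, 3), (51, 166, 5), (52, 120, 14), (53, 129, 14), (54, 145, 13), (55, 176, 16), (56, 173, 15), (57, 173, 15), (58, 174, 16)]
t: 32.1
eef_pos: [0.5843, -0.0146, 0.273]
tool_rot: [0.001, 0.995, -0.103, 0.002]
contact_force: [-0.0, 0.3, 0.0]
gripper_width: 0.003
grasp_force: 0.0
t 32.10 yaw -11.78 turn 0.02 shift after turn [ 0.0726 -0.0004  0.2264] before [ 0.0726 -0.0003  0.2264] pos [ 0.5843 -0.0146  0.273 ] tilt [ 0.0041 -0.002 ] q [-0.84  0.46  1.03  1.8  -0.43  1.13 -1.44] F [-0.   0.3  0. ]
[-73.6  -0.1]
```

The jar was rubbing on the -y cheek, because the ring's centre is about 2 mm to +y of my line. I'll push with closed fingers, so the jar can centre itself, along the corrected line.

```bash
python3 -m inch '[[0,-0.002,0.04,0],[0,0,0.045,0],[0,0,0.045,0],[0,0,0.045,0],[0,0,0.035,0],[0,0,0.012,0],[0,0,0.003,0],[0,0,0,0],[0,0,0,0]]'
python3 - <<'E'
from h import *
go(.6563,-.0295,.046,-11.8);print(loc(bot.get_obs()["eef_pos"]))
E
```

```text
t: 33.0
eef_pos: [0.5869, -0.0132, 0.0498]
tool_rot: [0.0, 0.995, -0.103, 0.004]
contact_force: [0.6, -0.3, 0.7]
gripper_width: -0.002
grasp_force: 0.0
t 33.00 yaw -11.78 turn 0.02 shift after turn [0.0713 0.0018 0.0044] before [0.0713 0.0018 0.0044] pos [ 0.5869 -0.0132  0.0498] tilt [ 0.007  -0.0017] q [-0.62  0.72  0.75  1.95 -0.72  0.75 -1.22] F [ 0.6 -0.3  0.7]
[-71.3   1.8]
```

```bash
python3 -m inch '[[0.005,0,0.003,0],[0.005,0,0,0],[0.004,0,0,0],[0.002,0,0,0],[0.001,0,0,0],[0.001,0,0,0],[0,0,0,0]]'
python3 -m inch '[[0.001,0,0,0],[0.001,0,0,0],[0.001,0,0,0],[0,0,0,0]]'
python3 - <<'E'
from h import *
o=bot.get_obs();print(loc(o["eef_pos"]),o["contact_force"],o["eef_pos"])
E
```

```text
t: 33.7
eef_pos: [0.6029, -0.0167, 0.045]
tool_rot: [0.001, 0.995, -0.103, 0.002]
contact_force: [0.1, -0.2, 0.6]
gripper_width: 0.004
grasp_force: 0.2
t: 34.1
eef_pos: [0.6032, -0.0169, 0.0446]
tool_rot: [0.0, 0.995, -0.103, -0.001]
contact_force: [-9.1, 2.0, 6.6]
gripper_width: -0.0
grasp_force: 4.5
[-54.5   1.5] [-9.11829568  1.95038885  6.64174889] [ 0.60322977 -0.01685053  0.04458977]
```

```bash
python3 -m inch '[[0.001,0,0,0],[0.001,0,0,0],[0,0,0,0]]'; python3 -m inch '[[0.001,0,0,0],[0.001,0,0,0],[0,0,0,0]]'
python3 - <<'E'
from h import *
o=bot.get_obs();print(loc(o["eef_pos"]),o["contact_force"],o["eef_pos"])
E
```

```text
t: 34.4
eef_pos: [0.6036, -0.0169, 0.0442]
tool_rot: [-0.0, 0.995, -0.103, -0.003]
contact_force: [-12.7, 2.7, 10.2]
gripper_width: 0.0
grasp_force: 6.8
t: 34.7
eef_pos: [0.6039, -0.0168, 0.044]
tool_rot: [-0.001, 0.995, -0.103, -0.004]
contact_force: [-17.8, 4.8, 12.6]
gripper_width: -0.001
grasp_force: 9.2
[-53.9   1.7] [-17.76004117   4.79951961  12.63985167] [ 0.60386419 -0.01683506  0.04397026]
```

The vertical load shows the pads pressing the jar down and jamming it. Back off, then push again with a slightly upward-biased path.

```bash
python3 -m inch '[[-0.005,0,-0.002,0],[-0.005,0,0,0],[0,0,0,0],[0,0,0,0]]'; python3 -m inch '[[0.003,0,0,0],[0.003,0,-0.0005,0],[0.003,0,-0.001,0],[0.002,0,-0.001,0],[0,0,0,0]]'
python3 - <<'E'
from h import *
o=bot.get_obs();print(loc(o["eef_pos"]),o["contact_force"],o["eef_pos"])
E
```

```text
t: 35.1
eef_pos: [0.6008, -0.0161, 0.0473]
tool_rot: [0.001, 0.995, -0.103, 0.003]
contact_force: [0.1, -0.3, 0.7]
gripper_width: 0.001
grasp_force: 0.0
t: 35.6
eef_pos: [0.6058, -0.0146, 0.0474]
tool_rot: [-0.002, 0.995, -0.102, -0.004]
contact_force: [-12.5, 7.8, 3.4]
gripper_width: 0.0
grasp_force: 7.2
[-52.5   4.2] [-12.48658146   7.76652833   3.43701573] [ 0.60579224 -0.01464136  0.04742929]
```

```bash
python3 -m inch '[[-0.01,0,0,0],[-0.012,0,-0.002,0],[-0.004,0,-0.02,0],[0,0,-0.04,0],[0,0,-0.045,0],[0,0,-0.045,0],[0,0,-0.045,0],[0,0,-0.03,0],[0,0,0,0],[0,0,0,0]]'
cat >> chk.py <<'E'
for lx,z in((-15,.042),(-8,.042),(2,.082)):
    o=[]
    for y in list(range(-56,-38))+list(range(38,57)):
        q=proj(r,np.r_[rc+lx/1e3*u+y/1e3*v,z])[0];c=im[int(round(q[1])),int(round(q[0]))];o.append((y,int(c[0]),int(c[0]-c[2])))
    print(lx,z,*["%d:%d/%d"%k for k in o])
E
python3 chk.py
```

```text
t: 36.6
eef_pos: [0.5847, -0.0128, 0.277]
tool_rot: [0.0, 0.995, -0.103, 0.003]
contact_force: [0.2, -0.4, -0.6]
gripper_width: 0.001
grasp_force: 0.0
t 36.65 yaw -11.79 turn 0.01 shift after turn [0.0024 0.0071 0.008 ] before [0.0024 0.0071 0.008 ] pos [ 0.5841 -0.0125  0.276 ] tilt [ 0.0037 -0.0014] q [-0.84  0.46  1.04  1.79 -0.43  1.14 -1.44] F [-1.3 -0.6 -0.2]
-8 53 143 cap far/near/mid 42.8 -34.7 4.049999999999997
[(41, 191, np.float64(59.7)), (42, 190, np.float64(58.8)), (43, 190, np.float64(57.9)), (44, 190, np.float64(56.9)), (45, 189, np.float64(56.0)), (46, 190, np.float64(55.1)), (47, 192, np.float64(54.2)), (48, 195, np.float64(53.3)), (49, 171, np.float64(52.4)), (50, 104, np.float64(51.5)), (51, 68, np.float64(50.6)), (52, 98, np.float64(49.6)), (53, 90, np.float64(48.7))]
0 52 144 cap far/near/mid 43.7 -35.7 4.0
[(40, 185, np.float64(60.6)), (41, 189, np.float64(59.7)), (42, 191, np.float64(58.8)), (43, 190, np.float64(57.9)), (44, 189, np.float64(57.0)), (45, 190, np.float64(56.0)), (46, 191, np.float64(55.1)), (47, 194, np.float64(54.2)), (48, 183, np.float64(53.3))
[... 946 characters left out ...]
170/16 -53:169/15 -52:193/5 -51:191/6 -50:191/5 -49:191/5 -48:191/6 -47:192/6 -46:195/6 -45:193/4 -44:69/0 -43:87/50 -42:101/71 -41:30/10 -40:32/-7 -39:38/4 38:42/0 39:46/2 40:42/-1 41:41/-2 42:39/1 43:41/10 44:86/62 45:86/62 46:125/69 47:144/32 48:125/7 49:73/3 50:155/2 51:198/2 52:192/2 53:191/3 54:191/2 55:191/4 56:192/2
2 0.082 -56:167/16 -55:139/13 -54:123/13 -53:143/13 -52:169/16 -51:169/17 -50:164/16 -49:156/14 -48:151/14 -47:169/11 -46:194/4 -45:192/4 -44:192/6 -43:190/5 -42:193/5 -41:198/1 -40:123/27 -39:89/83 38:36/0 39:35/-2 40:27/2 41:83/61 42:111/73 43:65/10 44:141/-1 45:195/1 46:194/3 47:190/2 48:191/2 49:191/2 50:195/2 51:172/3 52:118/16 53:126/13 54:145/16 55:168/16 56:174/16
```

Only about 1.5 mm short now and laterally centred. One more small nudge the same way.

```bash
python3 -m inch '[[0,0.0,0.04,0],[0,0,0.045,0],[0,0,0.045,0],[0,0,0.045,0],[0,0,0.035,0],[0,0,0.011,0],[0,0,0.002,0],[0,0,0,0],[0,0,0,0]]'
python3 - <<'E'
from h import *
go(.6563,-.0295,.046,-11.8);print(loc(bot.get_obs()["eef_pos"]))
E
```

```text
t: 37.7
eef_pos: [0.5868, -0.0132, 0.0553]
tool_rot: [0.001, 0.995, -0.103, 0.004]
contact_force: [-0.1, -0.0, -0.1]
gripper_width: -0.004
grasp_force: 0.0
t 37.70 yaw -11.78 turn 0.02 shift after turn [0.0713 0.0017 0.0098] before [0.0713 0.0017 0.0098] pos [ 0.5868 -0.0132  0.0553] tilt [ 0.007  -0.0018] q [-0.63  0.72  0.76  1.95 -0.72  0.76 -1.23] F [-0.1 -0.  -0.1]
[-71.4   1.7]
```

```bash
python3 -m inch '[[0.004,-0.001,0.006,0],[0.005,0,0,0],[0.005,0,0,0],[0,0,0,0],[0.003,0,-0.0005,0],[0.003,0,-0.001,0],[0.003,0,-0.001,0],[0,0,0,0]]'
python3 - <<'E'
from h import *
o=bot.get_obs();print(loc(o["eef_pos"]),o["contact_force"],o["eef_pos"])
E
```

```text
t: 38.5
eef_pos: [0.606, -0.0153, 0.0492]
tool_rot: [-0.0, 0.995, -0.102, -0.001]
contact_force: [-5.6, 3.5, 0.6]
gripper_width: 0.004
grasp_force: 2.9
[-52.1   3.6] [-5.64750302  3.48859657  0.58859365] [ 0.60600037 -0.01532026  0.04919036]
```

```bash
python3 -m inch '[[0.002,0,-0.0005,0],[0.002,0,-0.0005,0],[0,0,0,0]]'
python3 - <<'E'
from h import *
o=bot.get_obs();print(loc(o["eef_pos"]),o["contact_force"],o["eef_pos"])
E
```

```text
t: 38.8
eef_pos: [0.6065, -0.0151, 0.0491]
tool_rot: [-0.001, 0.995, -0.102, -0.004]
contact_force: [-14.4, 6.1, 3.8]
gripper_width: -0.0
grasp_force: 7.0
[-51.7   3.9] [-14.3606493    6.12300627   3.7611209 ] [ 0.606482   -0.01509814  0.04912632]
```

```bash
python3 -m inch '[[-0.01,0,0,0],[-0.012,0,-0.002,0],[-0.004,0,-0.02,0],[0,0,-0.04,0],[0,0,-0.045,0],[0,0,-0.045,0],[0,0,-0.045,0],[0,0,-0.03,0],[0,0,0,0],[0,0,0,0]]'
python3 chk.py | cut -c1-260
python3 -m inch '[[-0.01,-0.03,0,0],[-0.01,-0.03,0,0],[-0.01,-0.03,0,0],[-0.01,-0.03,0,0],[-0.01,-0.03,0,0],[-0.01,-0.03,0,0],[0,-0.03,0,0],[0,-0.03,0,0],[0,-0.03,0,0],[0,0,0,0],[0,0,0,0]]'
python3 - <<'E'
from h import *
r=cam("top");im=r["color"][:,:,::-1].astype(int);old=cv2.imread("pics/top0.png").astype(int)
print("catch diff",np.abs(im[194:202,320:344]-old[194:202,320:344]).max())
for n,(x0,y0,x1,y1) in dict(bottle=(370,190,396,215),beaker=(222,245,248,270),dishes=(212,145,240,172)).items():print(n,np.abs(im[y0:y1,x0:x1]-old[y0:y1,x0:x1]).max())
g=im.max(2);print([(y,g[y,318]) for y in range(150,196,1)])
E
```

```text
t: 39.8
eef_pos: [0.5857, -0.0118, 0.2785]
tool_rot: [0.0, 0.995, -0.103, 0.003]
contact_force: [-0.4, 0.8, -1.3]
gripper_width: 0.003
grasp_force: 0.0
t 39.85 yaw -11.78 turn 0.02 shift after turn [0.0015 0.0082 0.0094] before [0.0015 0.0082 0.0094] pos [ 0.5852 -0.0116  0.2774] tilt [ 0.0035 -0.0012] q [-0.84  0.46  1.04  1.79 -0.43  1.14 -1.44] F [-1.1 -0.1 -0.3]
-8 54 143 cap far/near/mid 43.0 -34.1 4.449999999999999
[(42, 189, np.float64(59.8)), (43, 190, np.float64(58.9)), (44, 191, np.float64(57.9)), (45, 189, np.float64(57.0)), (46, 191, np.float64(56.1)), (47, 190, np.float64(55.2)), (48, 191, np.float64(54.3)), (49, 192, np.float64(53.4)), (50, 188, np.float64(52.5))
0 53 144 cap far/near/mid 43.8 -35.0 4.399999999999999
[(41, 186, np.float64(60.7)), (42, 190, np.float64(59.8)), (43, 190, np.float64(58.9)), (44, 189, np.float64(58.0)), (45, 189, np.float64(57.0)), (46, 190, np.float64(56.1)), (47, 190, np.float64(55.2)), (48, 191, np.float64(54.3)), (49, 194, np.float64(53.4))
8 53 143 cap far/near/mid 43.8 -34.1 4.849999999999998
[(41, 182, np.float64(60.7)), (42, 190, np.
[... 1470 characters left out ...]
)), (163, np.int64(27)), (164, np.int64(27)), (165, np.int64(29)), (166, np.int64(27)), (167, np.int64(29)), (168, np.int64(27)), (169, np.int64(26)), (170, np.int64(27)), (171, np.int64(29)), (172, np.int64(27)), (173, np.int64(27)), (174, np.int64(28)), (175, np.int64(30)), (176, np.int64(30)), (177, np.int64(29)), (178, np.int64(29)), (179, np.int64(29)), (180, np.int64(30)), (181, np.int64(28)), (182, np.int64(30)), (183, np.int64(30)), (184, np.int64(32)), (185, np.int64(48)), (186, np.int64(63)), (187, np.int64(62)), (188, np.int64(51)), (189, np.int64(48)), (190, np.int64(53)), (191, np.int64(81)), (192, np.int64(107)), (193, np.int64(121)), (194, np.int64(125)), (195, np.int64(125))]
```

```bash
python3 -c "
from station import bot
print(bot.hand_in())"
```

```text
the job is handed in; nothing more can be done
None
```

The job is handed in after about 41 s, but no verdict came back. The slide box stands in the tray, and the jar is upright in the ring, pushed to firm contact; camera estimates put its axis at or up to about 1 mm short of home. The catch is back at rest, and the beaker, bottle and dishes look unmoved in the top view.

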